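# Load the paint line: hang the carriers, set the counter, scan the batch

## Task

Hang every hooked carrier that stands on the table on the conveyor rail: lift its hook nose over the yellow anti-jump lip from the robot's side and lower it until it is seated in the channel behind the lip, hanging upright and still. Only when all of them hang there, roll the batch counter's wheel away from the robot, ridge by ridge, from the blank segment until the segment facing straight up shows as many dots as there are carriers on the rail; then take the orange scanner from its cradle, hold it still for two seconds with its nose about 5 cm off the middle of the striped batch label, pointing squarely at it, and stand it back upright in the cradle. Leave the glue bottle, tape measure and black tape where they are.

Things in the scene. Friction and masses are not known exactly. Their poses are not given: they have to be found in the camera images.
- carrier_1: steel C-hook carrier, blue grip tab on top, red disc as foot; 174 mm tall, 0.27 to 0.45 kg; up to five alike (None: absent or held). Origin: centre of the disc's underside; z up; the C opens to its +x. Starts standing on the disc, open side away from the robot (yaw up to 0.45 rad). Tab: pinch from above; x -6..6, y -14..14, z 124..174 mm, above nose and disc
- carrier_2: like carrier_1. Heights in mm above the origin, of every carrier: red disc 0 to 26 (radius 33 up to 12, then 15); lower arm 26 to 34 (x -34 to 10); back of the C 26 to 124 (x -34 to -24, 20 wide); bridge 114 to 124 (x -34 to 6); hook nose hanging from the bridge, its round end at 88 (radius 6, x -6 to 6, 26 wide in y)
- carrier_3: like carrier_1, same sizes and axes
- carrier_4: like carrier_1, same sizes and axes
- carrier_5: like carrier_1, same sizes and axes
- rail: fixed conveyor rail: U track along its own y on two grey end posts (y = -242 and 242 mm, 24 mm wide, to z = 161 mm; foot plates x -33..57 mm). Origin on the table under the channel's middle; +x away from the robot, z up. A seated carrier's origin is at about x = 0 (a few mm play), z = 57 mm, any y, axes parallel to the rail's, nose in the channel
- channel (a point): middle of the rail's channel, 145 mm above the table, where the end of a seated nose rests (track underside at 134 mm, nothing below it). The channel is a V with 50 degree sides, x -12..12, y -230..230 mm in the rail's frame; yellow anti-jump lip in front, x -18..-12 mm, top at z = 161 mm; low wall behind, x 12..17 mm, top at z = 156 mm
- counter: fixed batch counter: grey base 124 x 90 x 10 mm, two cheeks (y = -36..-28 and 28..36, x -35..35 mm, to z = 88 mm, orange marks to 98 mm), a ridged wheel between. Origin: centre of the base's underside; +x away from the robot, z up, yaw up to 0.25 rad. Its front carries the sloped batch label
- wheel_axis (a point): centre of the counter's wheel, 70 mm above the table; the wheel turns about the counter's y axis. White drum of radius 30 mm, 46 mm wide, with six black radial ridges 5 mm thick, 60 degrees apart, to radius 50 mm; between them six segments with rows of 0 to 5 black dots
- count_wheel (a joint): wheel angle, rad. 0: blank segment up, ridges 30 degrees either side of the top. Grows as the wheel's top is pushed to the counter's +x; at n x 1.047 the segment with n dots faces up. Starts within 0.1 of 0, stops at -0.15 and 5.4; no detents: about 0.1 N m friction (2 to 3 N at a ridge), stays where it is left
- scanner: loose orange hand scanner, a 26 x 32 x 140 mm bar (x, y, z), 0.15 kg, standing nose down in its cradle. Origin: middle of its nose (window), at the lower end; it looks along its own -z. Grip its top part from above
- cradle: fixed black open-topped box 50 x 56 mm, 55 mm high, walls and floor 5 mm (inside 40 x 46 mm), at the left. Origin: centre of its underside; the parked scanner's origin is 5 mm above it, both upright, axes parallel at the start
- batch_label: white plate 62 x 56 mm with black stripes, fixed on the counter's front, sloping: origin in the middle of its upper face, 32 mm above the table and 110 mm before the counter's axis; z is the face's normal, tilted 0.35 rad from vertical toward the counter's -x (toward the robot); y is the counter's y. The scanner reads it from 20 to 90 mm
- glue_bottle: loose glue bottle, 46 mm wide, 129 mm tall, on the left side of the table; origin at its underside; bystander
- tape_measure: loose yellow tape measure 36 x 76 x 66 mm, right of the counter; origin at its underside; bystander
- black_tape: loose roll of black tape, 62 mm across, 19 mm high, at the left; origin at its underside; bystander

How it is judged:
On the way, in this order (a step that is already met when the one before it is completed fails the run):
1. every carrier present hangs seated behind the lip of the rail (x of carrier_1 in the frame of rail between -0.02 and 0.02 m and z of carrier_1 in the frame of rail between 0.051 and 0.063 m and y of carrier_1 in the frame of rail between -0.225 and 0.225 m and angle between each of carrier_1, carrier_2, carrier_3, carrier_4, carrier_5's own z axis and vertical below 0.2 rad and linear speed of each of carrier_1, carrier_2, carrier_3, carrier_4, carrier_5 below 0.02 m/s and x of carrier_2 in the frame of rail between -0.02 and 0.02 m and z of carrier_2 in the frame of rail between 0.051 and 0.063 m and y of carrier_2 in the frame of rail between -0.225 and 0.225 m and x of carrier_3 in the frame of rail between -0.02 and 0.02 m and z of carrier_3 in the frame of rail between 0.051 and 0.063 m and y of carrier_3 in the frame of rail between -0.225 and 0.225 m and x of carrier_4 in the frame of rail between -0.02 and 0.02 m and z of carrier_4 in the frame of rail between 0.051 and 0.063 m and y of carrier_4 in the frame of rail between -0.225 and 0.225 m and x of carrier_5 in the frame of rail between -0.02 and 0.02 m and z of carrier_5 in the frame of rail between 0.051 and 0.063 m and y of carrier_5 in the frame of rail between -0.225 and 0.225 m), for 0.3 s.
2. the counter's top segment shows as many dots as there are carriers (value of joint count_wheel between 2.8416 and 5.536 rad and (height (world z) of carrier_3 above -50 m or value of joint count_wheel below 4.4888 rad) and (height (world z) of carrier_4 above -50 m or value of joint count_wheel below 4.4888 rad) and (height (world z) of carrier_5 above -50 m or value of joint count_wheel below 4.4888 rad) and (height (world z) of any of carrier_3, carrier_4 above -50 m or value of joint count_wheel below 3.4416 rad) and (height (world z) of any of carrier_3, carrier_5 above -50 m or value of joint count_wheel below 3.4416 rad) and (height (world z) of any of carrier_4, carrier_5 above -50 m or value of joint count_wheel below 3.4416 rad) and (value of joint count_wheel above 3.8888 rad or (height (world z) of each of carrier_3, carrier_4 above 50 m and value of joint count_wheel above 2.8416 rad) or (height (world z) of each of carrier_3, carrier_5 above 50 m and value of joint count_wheel above 2.8416 rad) or (height (world z) of each of carrier_4, carrier_5 above 50 m and value of joint count_wheel above 2.8416 rad)) and (value of joint count_wheel above 4.936 rad or (height (world z) of carrier_3 above 50 m and value of joint count_wheel above 2.8416 rad) or (height (world z) of carrier_4 above 50 m and value of joint count_wheel above 2.8416 rad) or (height (world z) of carrier_5 above 50 m and value of joint count_wheel above 2.8416 rad)) and velocity of joint count_wheel between -0.05 and 0.05 rad/s), for 0.3 s.
3. the scanner is held still before the batch label, aimed squarely at its middle (x of scanner in the frame of batch_label between -0.02 and 0.02 m and y of scanner in the frame of batch_label between -0.02 and 0.02 m and z of scanner in the frame of batch_label between 0.02 and 0.09 m and angle between the z axis of scanner and the z axis of batch_label, either way round below 0.26 rad and linear speed of scanner below 0.03 m/s), for 1 s.
At the end, for the whole second after the job is handed in: every carrier present hangs at rest on the rail, nose in the channel behind the lip (origin within 20 mm in the rail's x, 6 mm in height, 225 mm in y of the seated pose), upright within 0.2 rad; the wheel rests within 0.3 rad of the count's angle; scanner upright in its cradle (all of step 1 and all of step 2 and x of scanner in the frame of cradle between -0.012 and 0.012 m and y of scanner in the frame of cradle between -0.012 and 0.012 m and z of scanner in the frame of cradle between 0 and 0.012 m and angle between scanner's own z axis and vertical below 0.15 rad and linear speed of scanner below 0.02 m/s); the robot touches nothing.
It fails at once if the glue bottle was shoved more than 5 cm (distance of glue_bottle from where it was at the start of the episode above 0.05 m).
It fails at once if the tape measure was shoved more than 5 cm (distance of tape_measure from where it was at the start of the episode above 0.05 m).
It fails at once if the roll of black tape was shoved more than 5 cm (distance of black_tape from where it was at the start of the episode above 0.05 m).
Of carrier_3, carrier_4, carrier_5 only 1 to 3 are there at a start; the rules pass over those that are not, and their reading is None.
At some moment in a run one of carrier_1, carrier_2, carrier_3, carrier_4, carrier_5 may be knocked a few centimetres aside while the robot is not near it.
It also fails if it takes over 210 s, if anything falls off the work surface, if the arm or the gripper's body presses on something with over 40 N, if the wrist force passes 120 N, or if a joint passes its speed limit or range.

## Robot

A 6-joint arm with a two-finger parallel gripper is mounted at the origin on a cart in front of the work surface, level with it; the furniture and walls round the work are solid. World frame = base frame: x ahead of the robot, y to its left, z up, the work surface at z = 0. Lengths are in m, angles in rad, forces in N, time in s.
With the tool pointing down it reaches from about 0.35 to 1 m from the base axis. Payload 7.1 kg.
Tool frame: the origin (TCP) lies midway between the tips of the shut fingers; the grasp point (between the pads) lies 19 mm behind it; z points along the fingers, y is the line along which they close (so a half turn about z gives the same grasp; the last joint's range is limited). The gripper opens to 85 mm and grips with 20 to 120 N. Pads are 22 mm wide; open, the fingers measure 114 mm over their backs; the gripper's body (76 mm by 85 mm) begins 54 mm behind the grasp point. The pads swing forward as they close: fully open they stand 13 mm farther back than shut.
Start: joints at [-1.153, 0.423, 1.63, -0, 1.089, -0.019], TCP at [0.264, -0.566, 0.231] pointing down, gripper open.
Joint ranges: [-3, 3], [-0.9, 2.11], [0.09, 2.58], [-1.31, 4.45], [0.11, 2.69], [-2.54, 2.54]. Speed limits (rad/s): [2.39, 2.39, 3.01, 3.14, 3.14, 3.14].

## Interface

Orientations are given as a rotation vector (axis times angle).
In Python, from cell import ctrl gives the robot as it stands. The module is installed in compiled form; this text tells all that it offers.
- The arm moves only by the tool play_rows, never from a script. Its argument "steps" is a list of rows, each an object of numbers: "dx", "dy", "dz": the shift along the tool's x, y, z in m; "rx", "ry", "rz": the turn, a rotation vector about the tool's x, y, z in rad; "jaw": the finger opening in m, from 0 to 0.0854. A call has 1 to 5 rows; each row is the pose to reach, as a shift and turn from the pose commanded when the call began, along the tool's axes at that moment; what a row does not reach only later rows make up. A row lasts 1/12 s, in which the tool goes at most 41.7 mm and 7.16 degrees, less where a joint would pass 70% of its speed; a pose out of reach is approached as far as the arm can. A call with a gripper value outside its range is refused whole. The fingers move at their own pace and stop on an object; "newtons" is the grip in N (left out, the last holds). Time passes only in rows, so rows that repeat a pose let the fingers close. It gives the time, the measured TCP pose, the force, the opening and the grip force at its end, in the units of the state.
- ctrl.get_state(): the state, without advancing time (a new reading comes with each control period).
- ctrl.capture(name): name is "side" or "top" or "wrist"; returns a dict with "pixels" (384x512x3 uint8, blue, green, red), "mtx" (3x3 intrinsics, pixels), "extrinsics" (4x4, takes a point from world to camera coordinates). Camera axes: x right, y down, z forward; pixel columns grow to the right and rows downward; lengths in m; the calibration is good to about 2 mm. A picture is of the moment at which its call begins. There is no depth.
- ctrl.close_job(): hands the job in; it is judged then, once.
The state is a dict: "time_s": time; "qpos": joint angles; "dq": joint speeds; "joint_efforts": joint torques, N m; "ee_pos": TCP position; "orientation": TCP orientation; "wrist_force": force on the tool from outside, world axes, zero at the start; "ft_torque": the same for the moment, N m; "finger_gap": finger opening in m; "gripper_force": force on a finger pad.
Only numpy, scipy, OpenCV 4.12 (cv2) and the standard library are available. Lean on these libraries where they do the work, as an engineer would, in place of code of your own. Each camera call takes 0.05 s, during which the arm holds its last target. There are 200 camera calls.

## Working session

There is one attempt and no reset: what is moved stays moved. The work goes in short steps, Python scripts to look and compute and a tool call to move; the robot and the scene stay as the last step left them, time stands still between calls to the robot, and variables do not carry over. Pictures are saved under pics/ and viewed, at most 14 in all, crops included, and the job is handed in when it is done.

Besides the shell and the picture viewer there is one more tool, called after "Request:" by a JSON object that holds its "method" and its "body". play_rows: Moves the arm, as the interface text tells. Its arguments: {"type":"object","properties":{"steps":{"type":"array"},"newtons":{"type":"number"}},"required":["steps"]}

```bash
mkdir -p pics
cat > h.py <<'E'
import numpy as np, cv2
from cell import ctrl
from scipy.spatial.transform import Rotation as R
def cam(n,f=None):
    d=ctrl.capture(n)
    if f: cv2.imwrite('pics/'+f,d['pixels'])
    np.savez('cam_'+n+'.npz',K=d['mtx'],E=d['extrinsics'],im=d['pixels'])
    return d
def load(n):
    d=np.load('cam_'+n+'.npz'); return d['K'],d['E'],d['im']
def pix2w(n,u,v,z):
    K,E,_=load(n); Ri=E[:3,:3].T; c=-Ri@E[:3,3]
    r=Ri@np.linalg.inv(K)@np.array([u,v,1.]); return c+r*(z-c[2])/r[2]
def proj(n,P):
    K,E,_=load(n); p=(E[:3,:3]@np.atleast_2d(P).T).T+E[:3,3]; q=(K@p.T).T; return q[:,:2]/q[:,2:]
def st():
    s=ctrl.get_state(); print({k:np.round(s[k],4).tolist() for k in s if k in('time_s','qpos','ee_pos','orientation','wrist_force','finger_gap','gripper_force')}); return s
def move(p,yaw=None):
    "tool-frame shift to world point p; tool y axis heading yaw (tool down)"
    s=ctrl.get_state(); M=R.from_rotvec(s['orientation']); print('d',np.round(M.inv().apply(np.array(p)-s['ee_pos']),4))
    print('tool x,y,z in world',np.round(M.as_matrix().T,3).tolist())
E
python3 - <<'E'
from h import *
st()
for n in('top','side','wrist'):
    d=cam(n,n+'0.png'); E=d['extrinsics']; print(n,np.round(-E[:3,:3].T@E[:3,3],3),np.round(E[2,:3],2))
a=cv2.imread('pics/top0.png');cv2.imwrite('pics/top0b.png',cv2.resize(a,(800,600),interpolation=cv2.INTER_CUBIC))
move([0.264,-.566,.231])
E
```

```text
{'time_s': 0.0, 'qpos': [-1.153, 0.4239, 1.6307, -0.0001, 1.0886, -0.019], 'ee_pos': [0.2642, -0.5658, 0.2305], 'orientation': [-3.0654, -0.6804, 0.0006], 'wrist_force': [0.1247, 0.288, -0.0518], 'gripper_force': 0.0, 'finger_gap': 0.0856}
top [ 0.215 -0.039  1.553] [ 0.19 -0.02 -0.98]
side [-0.028  1.336  0.744] [ 0.34 -0.86 -0.38]
wrist [ 0.331 -0.534  0.373] [-0.26 -0.12 -0.96]
d [-0.0003 -0.     -0.0003]
tool x,y,z in world [[0.906, 0.423, 0.0], [0.423, -0.906, -0.001], [-0.001, 0.001, -1.0]]
```

View pics/top0b.png

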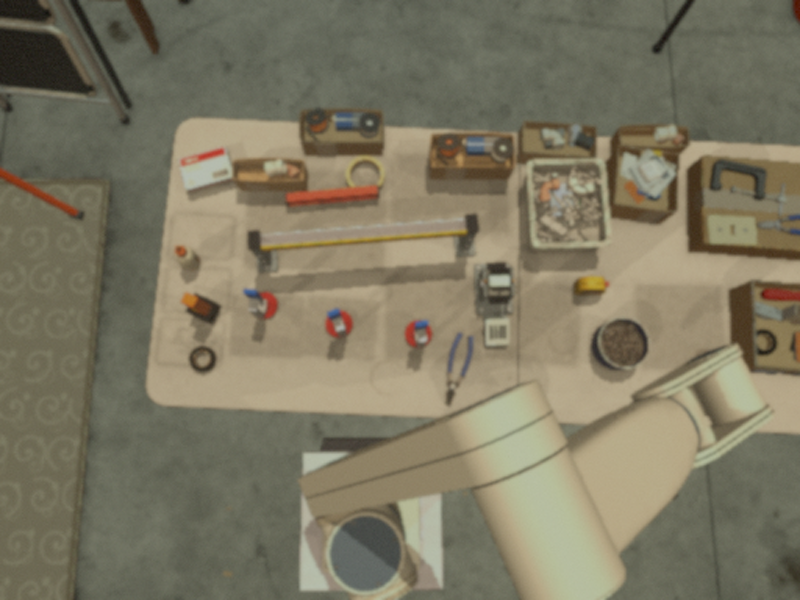

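View pics/side0.png

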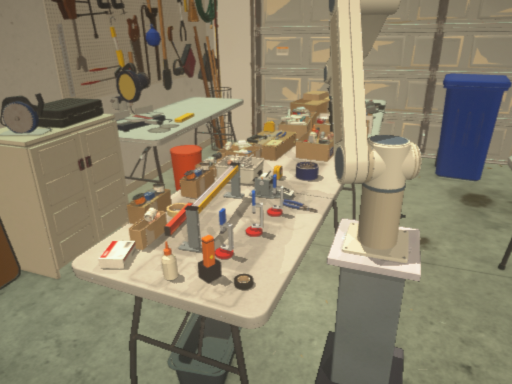

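Run:
```python
from h import *
a=cv2.imread('pics/top0.png')[130:245,100:300];cv2.imwrite('pics/c1.png',cv2.resize(a,(800,460),interpolation=cv2.INTER_CUBIC))
```

```text
(no output)
```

View pics/c1.png

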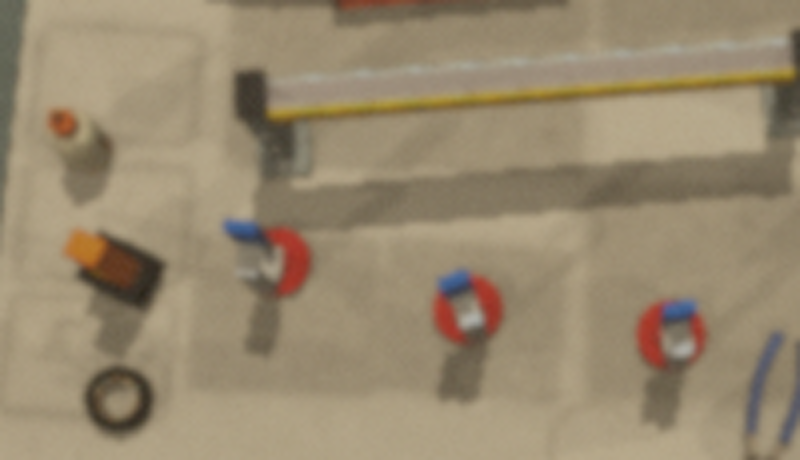

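Run:
```python
from h import *
def w(x,y,z): 
    # crop pixel
    return np.round(pix2w('top',100+(x+.5)/4-.5,130+(y+.5)/4-.5,z),4)
for n,t,d in(('A',(243,231),(279,261)),('B',(455,282),(468,309)),('C',(679,310),(672,334))):
    print(n,'tab',w(*t,.174),'disc',w(*d,.012))
print('lip',w(270,116,.161),w(797,75,.161),'posts',w(252,95,.161),w(807,55,.161))
print('cradle corners', [w(*c,.055)[:2] for c in((113,233),(163,264),(146,306))],'scan top',w(85,248,.145))
# counter from orig full picture (800x600)
f=lambda x,y,z:np.round(pix2w('top',x*.64,y*.64,z),4)
print('label',f(497,332,.032),'wheel',f(496,281,.1),'pliers',f(460,365,.01),'tapem',f(592,285,.066),'tapeblk',f(202,359,.019),'glue',f(182,250,.12))
hsv=cv2.cvtColor(cv2.imread('pics/top0.png'),cv2.COLOR_BGR2HSV)
for nm,lo,hi,z in(('blue',(100,120,60),(130,255,255),.17),('red',(172,130,60),(180,255,255),.012),('red2',(0,150,60),(6,255,255),.012)):
    m=cv2.inRange(hsv,lo,hi); m[:140]=0
    n,l,s,c=cv2.connectedComponentsWithStats(m)
    for i in range(1,n):
        if s[i,4]>15 and c[i][0]<330: print(nm,s[i],c[i].round(1),np.round(pix2w('top',*c[i],z),3))
```

```text
A tab [0.4899 0.2565 0.174 ] disc [0.4937 0.2566 0.012 ]
B tab [0.4465 0.0783 0.174 ] disc [0.4483 0.0797 0.012 ]
C tab [ 0.4228 -0.1087  0.174 ] disc [ 0.4247 -0.1101  0.012 ]
lip [0.5931 0.2403 0.161 ] [ 0.6305 -0.2136  0.161 ] posts [0.6118 0.2564 0.161 ] [ 0.6486 -0.2227  0.161 ]
cradle corners [array([0.5118, 0.3997]), array([0.4831, 0.353 ]), array([0.4447, 0.3664])] scan top [0.4809 0.3964 0.145 ]
label [ 0.4242 -0.2949  0.032 ] wheel [ 0.5322 -0.2849  0.1   ] pliers [ 0.3487 -0.2084  0.01  ] tapem [ 0.5302 -0.5157  0.066 ] tapeblk [0.3629 0.3965 0.019 ] glue [0.599  0.4262 0.12  ]
red2 [167 187  10  16  88] [172.5 194.1] [0.497 0.245 0.012]
red2 [219 200   6  13  47] [221.8 205.1] [0.455 0.06  0.012]
red2 [209 205   7  10  38] [211.2 209.6] [0.438 0.1   0.012]
red2 [260 207   6  14  61] [262.3 213.5] [ 0.423 -0.09   0.012]
```

```bash
cat >> h.py <<'E'
def plan(*targets):
    "targets (x,y,z,yaw of tool y), tool down: prints the chain of calls"
    s=ctrl.get_state(); p=np.array(s['ee_pos']); M=R.from_rotvec(s['orientation'])
    for t in targets:
        ty=M.apply([0,1,0]); a=np.arctan2(ty[1],ty[0]); dp=np.array(t[:3])-p
        da=(t[3]-a+np.pi)%(2*np.pi)-np.pi
        n=int(max(1,np.ceil(np.linalg.norm(dp)/.195),np.ceil(abs(da)/.57)))
        for k in range(n):
            down=R.from_euler('z',t[3]-da*(n-1-k)/n-np.pi/2)*R.from_matrix([[1,0,0],[0,-1,0],[0,0,-1]])
            down=R.from_euler('z',np.pi)*down
            g=np.array(t[:3])-dp*(n-1-k)/n
            d=M.inv().apply(g-p); r=(M.inv()*down).as_rotvec()
            rows=max(np.linalg.norm(d)/.0417,np.linalg.norm(r)/.125)
            print('dx %.3f dy %.3f dz %.3f | rx %.3f ry %.3f rz %.3f | rows %.1f'%(*d,*r,rows)); p=g; M=down
E
python3 - <<'E'
from h import *
plan((.4228,-.1087,.30,.3))
E
```

```text
dx 0.112 dy -0.116 dz -0.023 | rx -0.001 ry -0.000 rz -0.478 | rows 3.9
dx 0.153 dy -0.051 dz -0.023 | rx 0.000 ry 0.000 rz -0.478 | rows 3.9
dx 0.159 dy 0.025 dz -0.023 | rx 0.000 ry 0.000 rz -0.478 | rows 3.9
```

Request:
{"method": "play_rows", "body": {"steps": [{"dx": 0.028, "dy": -0.029, "dz": -0.006, "rz": -0.12}, {"dx": 0.056, "dy": -0.058, "dz": -0.012, "rz": -0.24}, {"dx": 0.084, "dy": -0.087, "dz": -0.018, "rz": -0.36}, {"dx": 0.112, "dy": -0.116, "dz": -0.023, "rz": -0.478}, {"dx": 0.112, "dy": -0.116, "dz": -0.023, "rz": -0.478}]}}

```text
validation failed for argument at $.st...
```

Request:
{"method": "play_rows", "body": {"steps": [{"dx": 0.153, "dy": -0.051, "dz": -0.023, "rz": -0.478}, {"dx": 0.153, "dy": -0.051, "dz": -0.023, "rz": -0.478}, {"dx": 0.153, "dy": -0.051, "dz": -0.023, "rz": -0.478}, {"dx": 0.153, "dy": -0.051, "dz": -0.023, "rz": -0.478}]}}

```text
validation failed for argument at $.st...
```

Request:
{"method": "play_rows", "body": {"steps": [{"dx": 0.159, "dy": 0.025, "dz": -0.023, "rz": -0.478}, {"dx": 0.159, "dy": 0.025, "dz": -0.023, "rz": -0.478}, {"dx": 0.159, "dy": 0.025, "dz": -0.023, "rz": -0.478}, {"dx": 0.159, "dy": 0.025, "dz": -0.023, "rz": -0.478}, {"dx": 0.159, "dy": 0.025, "dz": -0.023, "rz": -0.478}]}}

```text
validation failed for argument at $.st...
```

Run:
```python
from h import *
st(); d=cam('wrist','w1.png')
cv2.imwrite('pics/w1b.png',cv2.resize(d['pixels'],(800,600)))
```

```text
{'time_s': 0.15, 'qpos': [-1.153, 0.4237, 1.6305, -0.0, 1.0886, -0.019], 'ee_pos': [0.2642, -0.5659, 0.2307], 'orientation': [-3.0658, -0.6804, 0.0004], 'wrist_force': [0.8119, -0.6915, -0.1779], 'gripper_force': 0.0, 'finger_gap': 0.0853}
```

View pics/w1b.png

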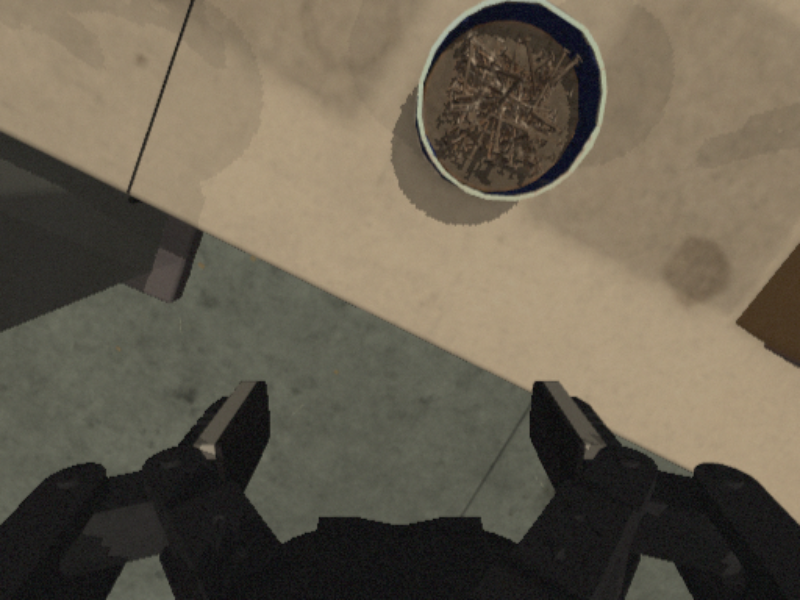

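Request:
{"method": "play_rows", "body": {"steps": [{"dx": 0.112, "dy": -0.116, "dz": -0.023, "rx": 0, "ry": 0, "rz": -0.478, "jaw": 0.085}, {"dx": 0.112, "dy": -0.116, "dz": -0.023, "rx": 0, "ry": 0, "rz": -0.478, "jaw": 0.085}, {"dx": 0.112, "dy": -0.116, "dz": -0.023, "rx": 0, "ry": 0, "rz": -0.478, "jaw": 0.085}, {"dx": 0.112, "dy": -0.116, "dz": -0.023, "rx": 0, "ry": 0, "rz": -0.478, "jaw": 0.085}]}}

```text
time_s: 0.53
ee_pos: [0.3169, -0.4117, 0.2542]
orientation: [-2.814, -1.395, -0.0]
wrist_force: [1.4, -0.1, 0.6]
finger_gap: 0.085
gripper_force: 0.0
```

Request:
{"method": "play_rows", "body": {"steps": [{"dx": 0.153, "dy": -0.051, "dz": -0.023, "rx": 0, "ry": 0, "rz": -0.478, "jaw": 0.085}, {"dx": 0.153, "dy": -0.051, "dz": -0.023, "rx": 0, "ry": 0, "rz": -0.478, "jaw": 0.085}, {"dx": 0.153, "dy": -0.051, "dz": -0.023, "rx": 0, "ry": 0, "rz": -0.478, "jaw": 0.085}, {"dx": 0.153, "dy": -0.051, "dz": -0.023, "rx": 0, "ry": 0, "rz": -0.478, "jaw": 0.085}]}}

```text
time_s: 0.87
ee_pos: [0.3698, -0.2593, 0.2777]
orientation: [2.404, 2.022, 0.0]
wrist_force: [-0.1, 0.2, 0.0]
finger_gap: 0.0851
gripper_force: 0.0
```

Request:
{"method": "play_rows", "body": {"steps": [{"dx": 0.159, "dy": 0.025, "dz": -0.023, "rx": 0, "ry": 0, "rz": -0.478, "jaw": 0.085}, {"dx": 0.159, "dy": 0.025, "dz": -0.023, "rx": 0, "ry": 0, "rz": -0.478, "jaw": 0.085}, {"dx": 0.159, "dy": 0.025, "dz": -0.023, "rx": 0, "ry": 0, "rz": -0.478, "jaw": 0.085}, {"dx": 0.159, "dy": 0.025, "dz": -0.023, "rx": 0, "ry": 0, "rz": -0.478, "jaw": 0.085}, {"dx": 0.159, "dy": 0.025, "dz": -0.023, "rx": 0, "ry": 0, "rz": -0.478, "jaw": 0.085}]}}

```text
time_s: 1.28
ee_pos: [0.4243, -0.1045, 0.3015]
orientation: [1.85, 2.537, 0.004]
wrist_force: [0.1, -0.7, 0.3]
finger_gap: 0.0852
gripper_force: 0.0
```

Run:
```python
from h import *
st(); d=cam('wrist','w2.png')
cv2.imwrite('pics/w2b.png',cv2.resize(d['pixels'],(800,600)))
```

```text
{'time_s': 1.2833, 'qpos': [-0.27, 0.049, 1.9513, 0.0021, 1.1392, -0.5816], 'ee_pos': [0.4243, -0.1045, 0.3015], 'orientation': [1.8501, 2.5373, 0.004], 'wrist_force': [0.1493, -0.7042, 0.2976], 'gripper_force': 0.0, 'finger_gap': 0.0852}
```

View pics/w2b.png

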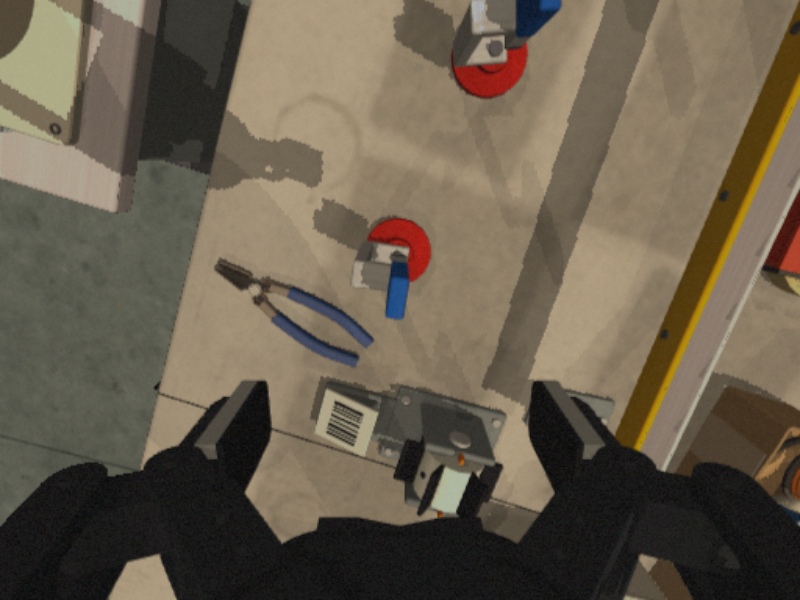

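Run:
```python
from h import *
a=cv2.imread('pics/w2.png')
c=a[150:215,225:290];c=cv2.resize(c,(520,520),interpolation=cv2.INTER_CUBIC)
e=a[235:335,195:325];e=cv2.resize(e,(520,400),interpolation=cv2.INTER_CUBIC)
print(c.shape)
o=np.zeros((600,800,3),np.uint8); o[:390,:390]=cv2.resize(c,(390,390)); e2=cv2.resize(e,(410,315)); o[:315,390:]=e2
cv2.imwrite('pics/z1.png',o)
```

```text
(520, 520, 3)
```

View pics/z1.png

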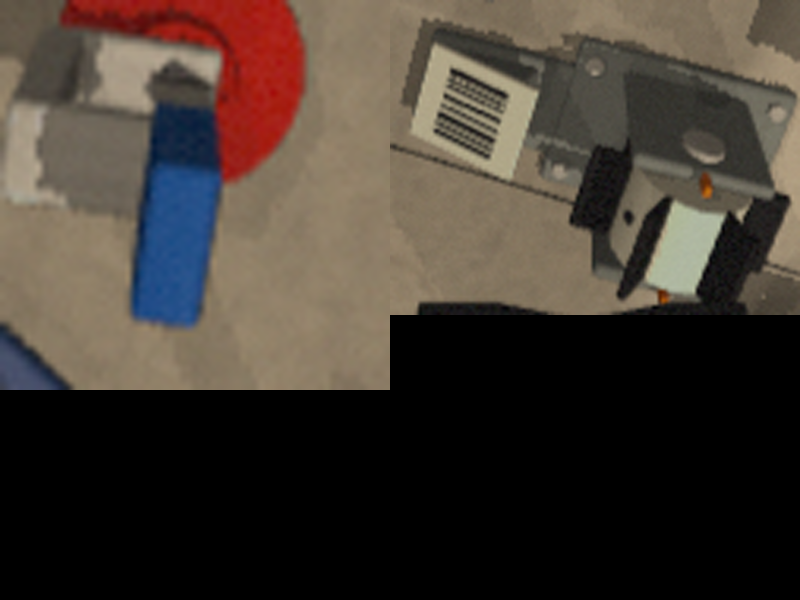

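```bash
cat >> h.py <<'E'
def tab(n,corn,z=.174):
    P=np.array([pix2w(n,u,v,z)[:2] for u,v in corn]); (c,sz,a)=cv2.minAreaRect((P*1000).astype(np.float32))
    d=[np.linalg.norm(P[(i+1)%4]-P[i])*1000 for i in range(4)]
    i=int(d[1]+d[3]>d[0]+d[2]); L=P[i+1]-P[i]; L2=P[(i+2)%4]-P[(i+3)%4]; L=L+L2
    if L[1]<0: L=-L
    print('centre',P.mean(0).round(4),'sides mm',np.round(d,1),'yaw',round(float(np.arctan2(-L[0],L[1])),3))
E
python3 - <<'E'
from h import *
o=lambda x,y:(225+(x+.5)/6-.5,150+(y+.5)/6-.5)
tab('wrist',[o(*p) for p in((150,165),(220,170),(200,325),(132,318))])
q=lambda x,y:(195+(x-389.5)/3.154-.5,235+(y+.5)/3.154-.5)
print('label',pix2w('wrist',*q(471,113),.032),'ctr',pix2w('wrist',*q(477,108),.032))
print('marks',pix2w('wrist',*q(706,185),.095),pix2w('wrist',*q(663,297),.095),'seg',pix2w('wrist',*q(690,248),.1))
K,E,im=load('wrist'); h=cv2.cvtColor(im,cv2.COLOR_BGR2HSV)
m=cv2.inRange(h,(18,150,80),(32,255,255)); pts=[]
for v in range(30,270,12):
    x=np.where(m[v,350:])[0]
    if len(x)>3 and x.max()<160: pts.append((pix2w('wrist',350+x.max()+.5,v,.161)[:2]))
pts=np.array(pts); l=np.polyfit(pts[:,1],pts[:,0],1); print(len(pts),'lip back edge slope',l,np.round(pts[[0,-1]],4), 'resid',np.abs(np.polyval(l,pts[:,1])-pts[:,0]).max())
E
```

```text
centre [ 0.4238 -0.1081] sides mm [11.4 26.7 11.4 26.3] yaw 0.191
label [ 0.4249377 -0.2938682  0.032    ] ctr [ 0.42710245 -0.29008182  0.032     ]
marks [ 0.53262323 -0.25740369  0.095     ] [ 0.53446942 -0.32160248  0.095     ] seg [ 0.53530576 -0.28799031  0.1       ]
17 lip back edge slope [-0.08126656  0.61685505] [[ 0.6114  0.0723]
 [ 0.6273 -0.1289]] resid 0.0007692870857867184
```

Run:
```python
from h import *
C=lambda ry:(.6289-.0813*(.016+ry*.997)/1,.016+ry*.997)
x,y=C(-.10); print(x,y)
plan((.4238,-.1081,.20,.191),(.4238,-.1081,.135,.191),(.4238,-.1081,.222,.191),(x-.07,y,.222,.081),(x,y,.222,.081),(x,y,.196,.081))
```

```text
0.63570481 -0.08370000000000001
dx -0.001 dy -0.000 dz 0.101 | rx 0.001 ry 0.000 rz 0.115 | rows 2.4
dx 0.000 dy 0.000 dz 0.065 | rx 0.000 ry 0.000 rz 0.000 | rows 1.6
dx 0.000 dy 0.000 dz -0.087 | rx 0.000 ry 0.000 rz 0.000 | rows 2.1
dx -0.003 dy 0.144 dz 0.000 | rx 0.000 ry 0.000 rz 0.110 | rows 3.5
dx -0.006 dy 0.070 dz 0.000 | rx 0.000 ry 0.000 rz 0.000 | rows 1.7
dx 0.000 dy 0.000 dz 0.026 | rx 0.000 ry 0.000 rz 0.000 | rows 0.6
```

Request:
{"method": "play_rows", "body": {"steps": [{"dx": 0, "dy": 0, "dz": 0.04, "rx": 0, "ry": 0, "rz": 0.06, "jaw": 0.06}, {"dx": -0.001, "dy": 0, "dz": 0.08, "rx": 0, "ry": 0, "rz": 0.115, "jaw": 0.06}, {"dx": -0.001, "dy": 0, "dz": 0.11, "rx": 0, "ry": 0, "rz": 0.115, "jaw": 0.06}, {"dx": -0.001, "dy": 0, "dz": 0.14, "rx": 0, "ry": 0, "rz": 0.115, "jaw": 0.06}, {"dx": -0.001, "dy": 0, "dz": 0.166, "rx": 0, "ry": 0, "rz": 0.115, "jaw": 0.06}]}}

```text
time_s: 1.75
ee_pos: [0.4217, -0.111, 0.1324]
orientation: [-2.008, -2.414, 0.001]
wrist_force: [0.4, 0.1, 0.2]
finger_gap: 0.0599
gripper_force: 0.0
```

Request:
{"method": "play_rows", "body": {"steps": [{"dx": 0, "dy": 0, "dz": 0, "rx": 0, "ry": 0, "rz": 0, "jaw": 0.06}, {"dx": 0, "dy": 0, "dz": 0, "rx": 0, "ry": 0, "rz": 0, "jaw": 0.005}, {"dx": 0, "dy": 0, "dz": 0, "rx": 0, "ry": 0, "rz": 0, "jaw": 0.005}, {"dx": 0, "dy": 0, "dz": 0, "rx": 0, "ry": 0, "rz": 0, "jaw": 0.005}, {"dx": 0, "dy": 0, "dz": 0, "rx": 0, "ry": 0, "rz": 0, "jaw": 0.005}], "newtons": 60}}

```text
time_s: 2.17
ee_pos: [0.4239, -0.1109, 0.1359]
orientation: [2.005, 2.414, 0.002]
wrist_force: [0.5, 1.0, 8.0]
finger_gap: 0.0123
gripper_force: 20.0
```

Request:
{"method": "play_rows", "body": {"steps": [{"dx": 0, "dy": 0, "dz": 0, "rx": 0, "ry": 0, "rz": 0, "jaw": 0.005}, {"dx": 0, "dy": 0, "dz": -0.03, "rx": 0, "ry": 0, "rz": 0, "jaw": 0.005}, {"dx": 0, "dy": 0, "dz": -0.06, "rx": 0, "ry": 0, "rz": 0, "jaw": 0.005}, {"dx": 0, "dy": 0, "dz": -0.087, "rx": 0, "ry": 0, "rz": 0, "jaw": 0.005}, {"dx": 0, "dy": 0, "dz": -0.087, "rx": 0, "ry": 0, "rz": 0, "jaw": 0.005}]}}

```text
time_s: 2.58
ee_pos: [0.4255, -0.1111, 0.2262]
orientation: [2.001, 2.411, 0.005]
wrist_force: [0.9, -0.1, -3.5]
finger_gap: 0.0109
gripper_force: 60.1
```

Run:
```python
from h import *
st()
# carrier origin = tcp + (0, +.0028) offset approx
x,y=.6357,-.0837
plan((x-.08,y,.222,.081),(x,y,.222,.081),(x,y,.196,.081))
```

```text
{'time_s': 2.5833, 'qpos': [-0.2824, 0.1507, 2.032, -0.0002, 0.95, -0.4675], 'ee_pos': [0.4255, -0.1111, 0.2262], 'orientation': [2.0012, 2.411, 0.0054], 'wrist_force': [0.9391, -0.0619, -3.4697], 'gripper_force': 60.0968, 'finger_gap': 0.0109}
dx 0.003 dy 0.133 dz 0.005 | rx 0.008 ry 0.004 rz 0.104 | rows 3.2
dx -0.006 dy 0.080 dz 0.000 | rx 0.000 ry 0.000 rz 0.000 | rows 1.9
dx 0.000 dy 0.000 dz 0.026 | rx 0.000 ry 0.000 rz 0.000 | rows 0.6
```

Request:
{"method": "play_rows", "body": {"steps": [{"dx": 0.001, "dy": 0.03, "dz": 0.002, "rx": 0, "ry": 0, "rz": 0.03, "jaw": 0.005}, {"dx": 0.002, "dy": 0.065, "dz": 0.003, "rx": 0, "ry": 0, "rz": 0.07, "jaw": 0.005}, {"dx": 0.003, "dy": 0.1, "dz": 0.003, "rx": 0, "ry": 0, "rz": 0.104, "jaw": 0.005}, {"dx": 0.003, "dy": 0.133, "dz": 0.003, "rx": 0, "ry": 0, "rz": 0.104, "jaw": 0.005}, {"dx": 0.003, "dy": 0.133, "dz": 0.003, "rx": 0, "ry": 0, "rz": 0.104, "jaw": 0.005}]}}

```text
time_s: 3.0
ee_pos: [0.5586, -0.082, 0.2179]
orientation: [2.125, 2.308, 0.005]
wrist_force: [2.5, 0.6, -3.4]
finger_gap: 0.0115
gripper_force: 60.4
```

Request:
{"method": "play_rows", "body": {"steps": [{"dx": 0, "dy": 0, "dz": 0, "rx": 0, "ry": 0, "rz": 0, "jaw": 0.005}]}}

```text
time_s: 3.08
ee_pos: [0.5535, -0.0824, 0.2169]
orientation: [-2.127, -2.31, 0.001]
wrist_force: [-1.0, 0.0, -4.7]
finger_gap: 0.0111
gripper_force: 60.5
```

Run:
```python
from h import *
st()
x,y=.6357,-.0837
plan((x,y,.222,.081),(x,y,.195,.081))
d=cam('wrist','w3.png'); cv2.imwrite('pics/w3b.png',cv2.resize(d['pixels'],(800,600)))
```

```text
{'time_s': 3.0833, 'qpos': [-0.1689, 0.3462, 1.7872, -0.0001, 1.0096, -0.2514], 'ee_pos': [0.5535, -0.0824, 0.2169], 'orientation': [-2.1271, -2.3103, 0.0014], 'wrist_force': [-0.9863, 0.0213, -4.719], 'gripper_force': 60.4842, 'finger_gap': 0.0111}
dx -0.008 dy 0.082 dz -0.005 | rx -0.001 ry -0.000 rz 0.001 | rows 2.0
dx 0.000 dy 0.000 dz 0.027 | rx 0.000 ry 0.000 rz 0.000 | rows 0.6
```

View pics/w3b.png

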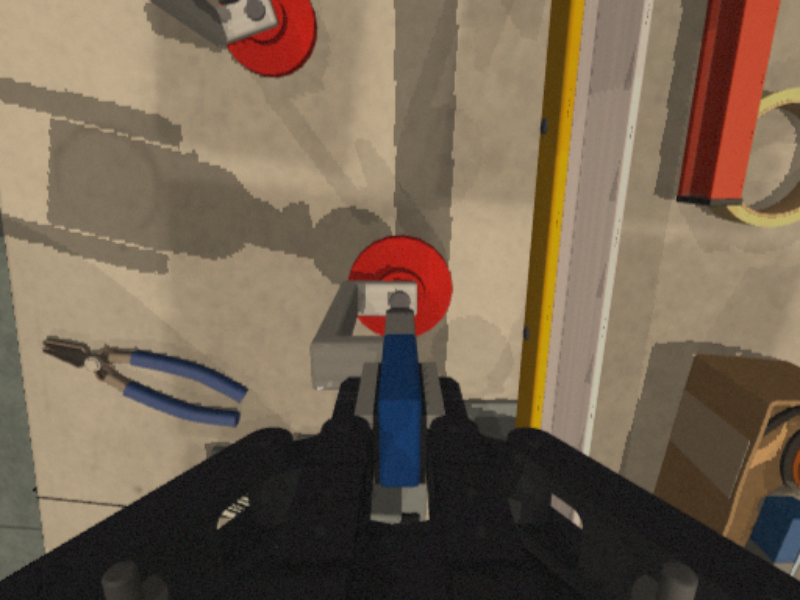

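Request:
{"method": "play_rows", "body": {"steps": [{"dx": -0.002, "dy": 0.02, "dz": -0.005, "rx": 0, "ry": 0, "rz": 0, "jaw": 0.005}, {"dx": -0.004, "dy": 0.045, "dz": -0.005, "rx": 0, "ry": 0, "rz": 0, "jaw": 0.005}, {"dx": -0.007, "dy": 0.07, "dz": -0.005, "rx": 0, "ry": 0, "rz": 0, "jaw": 0.005}, {"dx": -0.008, "dy": 0.082, "dz": -0.005, "rx": 0, "ry": 0, "rz": 0, "jaw": 0.005}, {"dx": -0.008, "dy": 0.082, "dz": -0.005, "rx": 0, "ry": 0, "rz": 0, "jaw": 0.005}]}}

```text
time_s: 3.55
ee_pos: [0.6364, -0.0846, 0.2227]
orientation: [2.13, 2.309, 0.001]
wrist_force: [0.1, -0.8, -4.7]
finger_gap: 0.0115
gripper_force: 60.6
```

Request:
{"method": "play_rows", "body": {"steps": [{"dx": 0, "dy": 0, "dz": 0, "rx": 0, "ry": 0, "rz": 0, "jaw": 0.005}, {"dx": 0, "dy": 0, "dz": 0.008, "rx": 0, "ry": 0, "rz": 0, "jaw": 0.005}, {"dx": 0, "dy": 0, "dz": 0.017, "rx": 0, "ry": 0, "rz": 0, "jaw": 0.005}, {"dx": 0, "dy": 0, "dz": 0.026, "rx": 0, "ry": 0, "rz": 0, "jaw": 0.005}, {"dx": 0, "dy": 0, "dz": 0.026, "rx": 0, "ry": 0, "rz": 0, "jaw": 0.005}]}}

```text
time_s: 3.97
ee_pos: [0.6353, -0.0843, 0.196]
orientation: [2.13, 2.309, 0.001]
wrist_force: [2.3, -0.0, -4.2]
finger_gap: 0.0112
gripper_force: 60.8
```

Request:
{"method": "play_rows", "body": {"steps": [{"dx": 0, "dy": 0, "dz": 0.003, "rx": 0, "ry": 0, "rz": 0, "jaw": 0.005}, {"dx": 0, "dy": 0, "dz": 0.003, "rx": 0, "ry": 0, "rz": 0, "jaw": 0.005}, {"dx": 0, "dy": 0, "dz": 0.003, "rx": 0, "ry": 0, "rz": 0, "jaw": 0.02}, {"dx": 0, "dy": 0, "dz": 0.003, "rx": 0, "ry": 0, "rz": 0, "jaw": 0.04}, {"dx": 0, "dy": 0, "dz": 0.003, "rx": 0, "ry": 0, "rz": 0, "jaw": 0.05}]}}

```text
time_s: 4.38
ee_pos: [0.6347, -0.0843, 0.1942]
orientation: [-2.129, -2.309, 0.001]
wrist_force: [0.1, -0.4, 0.8]
finger_gap: 0.0433
gripper_force: 0.0
```

Run:
```python
from h import *
st()
plan((.6355,-.0843,.30,.081),(.4465,.0783,.30,.35))
d=cam('side'); a=cv2.resize(d['pixels'][130:300,140:310],(600,600),interpolation=cv2.INTER_CUBIC); cv2.imwrite('pics/s1.png',a)
```

```text
{'time_s': 4.3833, 'qpos': [-0.1505, 0.4872, 1.6208, -0.0002, 1.0349, -0.2315], 'ee_pos': [0.6347, -0.0843, 0.1942], 'orientation': [-2.1289, -2.3088, 0.0014], 'wrist_force': [0.0802, -0.4066, 0.8059], 'gripper_force': 0.0, 'finger_gap': 0.0433}
dx -0.000 dy 0.001 dz -0.106 | rx -0.001 ry -0.000 rz 0.000 | rows 2.5
dx 0.089 dy -0.088 dz 0.000 | rx 0.000 ry 0.000 rz -0.135 | rows 3.0
dx 0.100 dy -0.075 dz 0.000 | rx 0.000 ry 0.000 rz -0.134 | rows 3.0
```

View pics/s1.png

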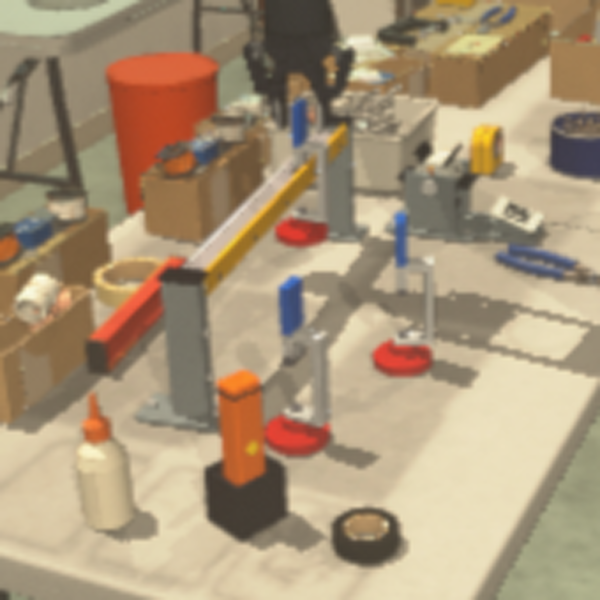

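Request:
{"method": "play_rows", "body": {"steps": [{"dx": 0, "dy": 0, "dz": -0.035, "rx": 0, "ry": 0, "rz": 0, "jaw": 0.06}, {"dx": 0, "dy": 0, "dz": -0.075, "rx": 0, "ry": 0, "rz": 0, "jaw": 0.06}, {"dx": 0, "dy": 0, "dz": -0.106, "rx": 0, "ry": 0, "rz": 0, "jaw": 0.06}, {"dx": 0, "dy": 0, "dz": -0.106, "rx": 0, "ry": 0, "rz": 0, "jaw": 0.06}]}}

```text
time_s: 4.77
ee_pos: [0.6385, -0.0848, 0.308]
orientation: [2.123, 2.303, 0.01]
wrist_force: [0.8, -0.2, 0.8]
finger_gap: 0.0601
gripper_force: 0.0
```

Request:
{"method": "play_rows", "body": {"steps": [{"dx": 0.03, "dy": -0.03, "dz": 0, "rx": 0, "ry": 0, "rz": -0.045, "jaw": 0.06}, {"dx": 0.06, "dy": -0.06, "dz": 0, "rx": 0, "ry": 0, "rz": -0.09, "jaw": 0.06}, {"dx": 0.089, "dy": -0.088, "dz": 0, "rx": 0, "ry": 0, "rz": -0.135, "jaw": 0.06}]}}

```text
time_s: 5.02
ee_pos: [0.5389, -0.0024, 0.2998]
orientation: [-1.968, -2.448, 0.001]
wrist_force: [0.9, 0.5, -0.1]
finger_gap: 0.0604
gripper_force: 0.0
```

Request:
{"method": "play_rows", "body": {"steps": [{"dx": 0.03, "dy": -0.025, "dz": 0, "rx": 0, "ry": 0, "rz": -0.045, "jaw": 0.06}, {"dx": 0.065, "dy": -0.05, "dz": 0, "rx": 0, "ry": 0, "rz": -0.09, "jaw": 0.06}, {"dx": 0.1, "dy": -0.075, "dz": 0, "rx": 0, "ry": 0, "rz": -0.134, "jaw": 0.06}, {"dx": 0.1, "dy": -0.075, "dz": 0, "rx": 0, "ry": 0, "rz": -0.134, "jaw": 0.06}, {"dx": 0.1, "dy": -0.075, "dz": 0, "rx": 0, "ry": 0, "rz": -0.134, "jaw": 0.06}]}}

```text
time_s: 5.43
ee_pos: [0.4442, 0.0799, 0.3005]
orientation: [1.797, 2.577, -0.0]
wrist_force: [0.3, -0.8, -0.2]
finger_gap: 0.0597
gripper_force: 0.0
```

```bash
cat >> h.py <<'E'
def findtab(n,im,z=.174):
    h=cv2.cvtColor(im,cv2.COLOR_BGR2HSV)
    m=cv2.inRange(h,(100,150,110),(125,255,255))
    k,l,s,c=cv2.connectedComponentsWithStats(m)
    for i in range(1,k):
        if s[i,4]<60: continue
        v,u=np.where(l==i); P=np.array([pix2w(n,a,b,z)[:2] for a,b in zip(u,v)])
        ct,sz,an=cv2.minAreaRect((P*1000).astype(np.float32))
        b=cv2.boxPoints((ct,sz,an)); e=[b[1]-b[0],b[2]-b[1]]; L=max(e,key=np.linalg.norm); L=L if L[1]>0 else -L
        print(s[i].tolist(),'ctr',np.round(ct,1),'size',np.round(sz,1),'yaw',round(float(np.arctan2(-L[0],L[1])),3))
E
python3 - <<'E'
from h import *
np.savez('cam_old.npz',K=load('wrist')[0],E=load('wrist')[1],im=load('wrist')[2])
st(); d=cam('wrist','w4.png'); findtab('wrist',d['pixels'])
cv2.imwrite('pics/w4b.png',cv2.resize(d['pixels'],(800,600)))
E
```

```text
{'time_s': 5.4333, 'qpos': [0.1516, 0.0757, 1.9247, -0.0001, 1.1413, -0.2012], 'ee_pos': [0.4442, 0.0799, 0.3005], 'orientation': [1.797, 2.5768, -0.0001], 'wrist_force': [0.3406, -0.7631, -0.2218], 'gripper_force': 0.0, 'finger_gap': 0.0597}
[374, 0, 25, 27, 340] ctr [492.4 258.4] size [22.3 10. ] yaw -0.11
[254, 175, 12, 26, 275] ctr [447.4  81. ] size [10.4 25.8] yaw 0.41
```

View pics/w4b.png

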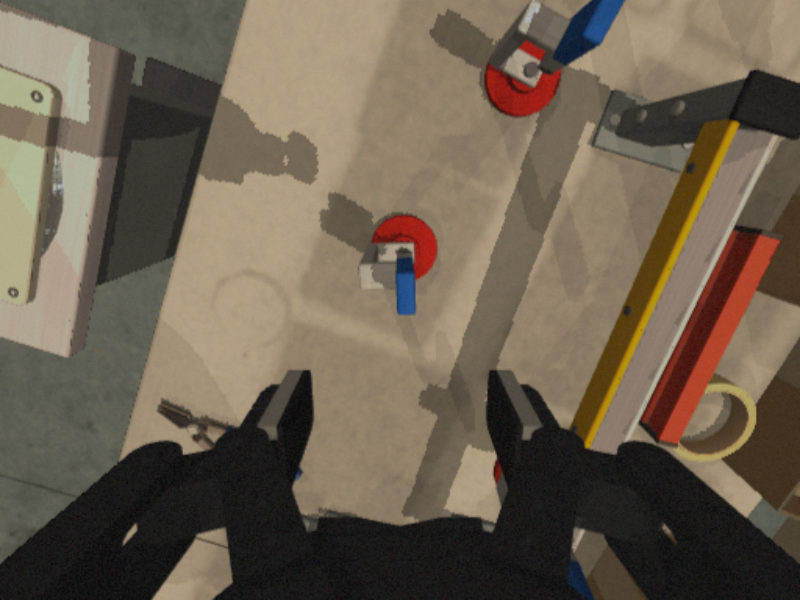

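Run:
```python
from h import *
plan((.4474,.081,.135,.38),(.4474,.081,.222,.38),(.546,.036,.222,.081),(.626,.036,.222,.081),(.626,.036,.193,.081))
```

```text
dx 0.001 dy 0.002 dz 0.166 | rx 0.001 ry 0.001 rz -0.028 | rows 4.0
dx 0.000 dy 0.000 dz -0.087 | rx 0.000 ry 0.000 rz 0.000 | rows 2.1
dx -0.078 dy 0.075 dz 0.000 | rx 0.000 ry 0.000 rz 0.299 | rows 2.6
dx -0.006 dy 0.080 dz 0.000 | rx 0.000 ry 0.000 rz 0.000 | rows 1.9
dx 0.000 dy 0.000 dz 0.029 | rx 0.000 ry 0.000 rz 0.000 | rows 0.7
```

Request:
{"method": "play_rows", "body": {"steps": [{"dx": 0, "dy": 0, "dz": 0.04, "rx": 0, "ry": 0, "rz": -0.02, "jaw": 0.06}, {"dx": 0.001, "dy": 0.002, "dz": 0.08, "rx": 0, "ry": 0, "rz": -0.028, "jaw": 0.06}, {"dx": 0.001, "dy": 0.002, "dz": 0.115, "rx": 0, "ry": 0, "rz": -0.028, "jaw": 0.06}, {"dx": 0.001, "dy": 0.002, "dz": 0.145, "rx": 0, "ry": 0, "rz": -0.028, "jaw": 0.06}, {"dx": 0.001, "dy": 0.002, "dz": 0.166, "rx": 0, "ry": 0, "rz": -0.028, "jaw": 0.06}]}}

```text
time_s: 5.9
ee_pos: [0.4473, 0.0793, 0.1315]
orientation: [-1.766, -2.596, 0.003]
wrist_force: [-0.9, -0.2, -0.2]
finger_gap: 0.06
gripper_force: 0.0
```

Request:
{"method": "play_rows", "body": {"steps": [{"dx": 0, "dy": 0, "dz": 0, "rx": 0, "ry": 0, "rz": 0, "jaw": 0.06}, {"dx": 0, "dy": 0, "dz": 0, "rx": 0, "ry": 0, "rz": 0, "jaw": 0.005}, {"dx": 0, "dy": 0, "dz": 0, "rx": 0, "ry": 0, "rz": 0, "jaw": 0.005}, {"dx": 0, "dy": 0, "dz": 0, "rx": 0, "ry": 0, "rz": 0, "jaw": 0.005}, {"dx": 0, "dy": 0, "dz": 0, "rx": 0, "ry": 0, "rz": 0, "jaw": 0.005}], "newtons": 60}}

```text
time_s: 6.32
ee_pos: [0.4487, 0.0804, 0.1358]
orientation: [1.764, 2.597, 0.003]
wrist_force: [1.0, 0.0, 5.9]
finger_gap: 0.0119
gripper_force: 10.9
```

Request:
{"method": "play_rows", "body": {"steps": [{"dx": 0, "dy": 0, "dz": 0, "rx": 0, "ry": 0, "rz": 0, "jaw": 0.005}, {"dx": 0, "dy": 0, "dz": -0.03, "rx": 0, "ry": 0, "rz": 0, "jaw": 0.005}, {"dx": 0, "dy": 0, "dz": -0.06, "rx": 0, "ry": 0, "rz": 0, "jaw": 0.005}, {"dx": 0, "dy": 0, "dz": -0.087, "rx": 0, "ry": 0, "rz": 0, "jaw": 0.005}, {"dx": 0, "dy": 0, "dz": -0.087, "rx": 0, "ry": 0, "rz": 0, "jaw": 0.005}]}}

```text
time_s: 6.73
ee_pos: [0.4505, 0.0809, 0.2267]
orientation: [1.76, 2.593, 0.011]
wrist_force: [2.7, 0.7, -2.2]
finger_gap: 0.0115
gripper_force: 60.0
```

Request:
{"method": "play_rows", "body": {"steps": [{"dx": -0.02, "dy": 0.019, "dz": 0, "rx": 0, "ry": 0, "rz": 0.075, "jaw": 0.005}, {"dx": -0.04, "dy": 0.038, "dz": 0, "rx": 0, "ry": 0, "rz": 0.15, "jaw": 0.005}, {"dx": -0.06, "dy": 0.057, "dz": 0, "rx": 0, "ry": 0, "rz": 0.225, "jaw": 0.005}, {"dx": -0.078, "dy": 0.075, "dz": 0, "rx": 0, "ry": 0, "rz": 0.299, "jaw": 0.005}, {"dx": -0.078, "dy": 0.075, "dz": 0, "rx": 0, "ry": 0, "rz": 0.299, "jaw": 0.005}]}}

```text
time_s: 7.15
ee_pos: [0.5501, 0.0341, 0.2215]
orientation: [2.135, 2.3, 0.004]
wrist_force: [0.8, -0.8, -3.0]
finger_gap: 0.0116
gripper_force: 60.2
```

Request:
{"method": "play_rows", "body": {"steps": [{"dx": 0, "dy": 0, "dz": 0, "rx": 0, "ry": 0, "rz": 0, "jaw": 0.005}]}}

```text
time_s: 7.23
ee_pos: [0.5461, 0.0351, 0.2206]
orientation: [-2.132, -2.306, 0.001]
wrist_force: [-0.9, 0.5, -3.9]
finger_gap: 0.0111
gripper_force: 60.1
```

Run:
```python
from h import *
st()
plan((.626,.036,.222,.081),(.626,.036,.193,.081))
d=cam('wrist','w5.png'); findtab('wrist',d['pixels'])
```

```text
{'time_s': 7.2333, 'qpos': [0.0425, 0.3234, 1.8114, 0.0001, 1.0076, -0.036], 'ee_pos': [0.5461, 0.0351, 0.2206], 'orientation': [-2.1322, -2.3064, 0.0008], 'wrist_force': [-0.9093, 0.539, -3.9305], 'gripper_force': 60.1488, 'finger_gap': 0.0111}
dx -0.005 dy 0.080 dz -0.001 | rx -0.001 ry -0.000 rz -0.003 | rows 1.9
dx 0.000 dy 0.000 dz 0.029 | rx 0.000 ry 0.000 rz 0.000 | rows 0.7
```

Request:
{"method": "play_rows", "body": {"steps": [{"dx": -0.001, "dy": 0.02, "dz": -0.001, "rx": 0, "ry": 0, "rz": 0, "jaw": 0.005}, {"dx": -0.003, "dy": 0.045, "dz": -0.001, "rx": 0, "ry": 0, "rz": 0, "jaw": 0.005}, {"dx": -0.005, "dy": 0.07, "dz": -0.001, "rx": 0, "ry": 0, "rz": 0, "jaw": 0.005}, {"dx": -0.005, "dy": 0.08, "dz": -0.001, "rx": 0, "ry": 0, "rz": 0, "jaw": 0.005}, {"dx": -0.005, "dy": 0.08, "dz": -0.001, "rx": 0, "ry": 0, "rz": 0, "jaw": 0.005}]}}

```text
time_s: 7.7
ee_pos: [0.6269, 0.0376, 0.222]
orientation: [2.13, 2.309, 0.001]
wrist_force: [-0.6, 0.2, -3.3]
finger_gap: 0.0112
gripper_force: 60.3
```

Request:
{"method": "play_rows", "body": {"steps": [{"dx": 0, "dy": 0, "dz": 0, "rx": 0, "ry": 0, "rz": 0, "jaw": 0.005}, {"dx": 0, "dy": 0, "dz": 0.008, "rx": 0, "ry": 0, "rz": 0, "jaw": 0.005}, {"dx": 0, "dy": 0, "dz": 0.017, "rx": 0, "ry": 0, "rz": 0, "jaw": 0.005}, {"dx": 0, "dy": 0, "dz": 0.025, "rx": 0, "ry": 0, "rz": 0, "jaw": 0.005}, {"dx": 0, "dy": 0, "dz": 0.028, "rx": 0, "ry": 0, "rz": 0, "jaw": 0.005}]}}

```text
time_s: 8.12
ee_pos: [0.6267, 0.0371, 0.1941]
orientation: [2.131, 2.306, 0.003]
wrist_force: [3.2, 0.2, 6.8]
finger_gap: 0.0111
gripper_force: 61.6
```

Request:
{"method": "play_rows", "body": {"steps": [{"dx": 0, "dy": 0, "dz": 0, "rx": 0, "ry": 0, "rz": 0, "jaw": 0.005}]}}

```text
time_s: 8.2
ee_pos: [0.6267, 0.0371, 0.1941]
orientation: [2.131, 2.306, 0.002]
wrist_force: [4.4, -0.4, -2.4]
finger_gap: 0.0114
gripper_force: 60.3
```

Request:
{"method": "play_rows", "body": {"steps": [{"dx": 0, "dy": 0, "dz": 0, "rx": 0, "ry": 0, "rz": 0, "jaw": 0.02}, {"dx": 0, "dy": 0, "dz": 0, "rx": 0, "ry": 0, "rz": 0, "jaw": 0.06}, {"dx": 0, "dy": 0, "dz": 0, "rx": 0, "ry": 0, "rz": 0, "jaw": 0.06}, {"dx": 0, "dy": 0, "dz": 0, "rx": 0, "ry": 0, "rz": 0, "jaw": 0.06}]}}

```text
time_s: 8.53
ee_pos: [0.6256, 0.0369, 0.1943]
orientation: [-2.132, -2.307, 0.001]
wrist_force: [0.4, -0.6, 0.0]
finger_gap: 0.0552
gripper_force: 0.0
```

Request:
{"method": "play_rows", "body": {"steps": [{"dx": 0, "dy": 0, "dz": -0.035, "rx": 0, "ry": 0, "rz": 0, "jaw": 0.06}, {"dx": 0, "dy": 0, "dz": -0.075, "rx": 0, "ry": 0, "rz": 0, "jaw": 0.06}, {"dx": 0, "dy": 0, "dz": -0.106, "rx": 0, "ry": 0, "rz": 0, "jaw": 0.06}, {"dx": 0, "dy": 0, "dz": -0.106, "rx": 0, "ry": 0, "rz": 0, "jaw": 0.06}]}}

```text
time_s: 8.87
ee_pos: [0.6293, 0.0371, 0.3079]
orientation: [2.127, 2.302, 0.013]
wrist_force: [1.4, 0.4, 0.6]
finger_gap: 0.0605
gripper_force: 0.0
```

Run:
```python
from h import *
st()
plan((.4905,.257,.30,-.25))
```

```text
{'time_s': 8.8667, 'qpos': [0.04, 0.352, 1.5526, 0.0, 1.2257, -0.039], 'ee_pos': [0.6293, 0.0371, 0.3079], 'orientation': [2.1265, 2.3015, 0.0126], 'wrist_force': [1.3664, 0.4159, 0.6435], 'gripper_force': 0.0, 'finger_gap': 0.0605}
dx 0.115 dy -0.061 dz 0.003 | rx 0.011 ry -0.001 rz 0.164 | rows 3.1
dx 0.104 dy -0.079 dz 0.004 | rx 0.000 ry 0.000 rz 0.164 | rows 3.1
```

Request:
{"method": "play_rows", "body": {"steps": [{"dx": 0.038, "dy": -0.02, "dz": 0, "rx": 0, "ry": 0, "rz": 0.054, "jaw": 0.06}, {"dx": 0.076, "dy": -0.04, "dz": 0, "rx": 0, "ry": 0, "rz": 0.108, "jaw": 0.06}, {"dx": 0.115, "dy": -0.06, "dz": 0, "rx": 0, "ry": 0, "rz": 0.164, "jaw": 0.06}]}}

```text
time_s: 9.12
ee_pos: [0.5586, 0.1432, 0.3003]
orientation: [-2.319, -2.119, 0.0]
wrist_force: [1.0, 1.0, -0.1]
finger_gap: 0.0599
gripper_force: 0.0
```

Request:
{"method": "play_rows", "body": {"steps": [{"dx": 0.034, "dy": -0.025, "dz": 0, "rx": 0, "ry": 0, "rz": 0.054, "jaw": 0.06}, {"dx": 0.068, "dy": -0.05, "dz": 0, "rx": 0, "ry": 0, "rz": 0.108, "jaw": 0.06}, {"dx": 0.104, "dy": -0.077, "dz": 0, "rx": 0, "ry": 0, "rz": 0.164, "jaw": 0.06}, {"dx": 0.104, "dy": -0.077, "dz": 0, "rx": 0, "ry": 0, "rz": 0.164, "jaw": 0.06}, {"dx": 0.104, "dy": -0.077, "dz": 0, "rx": 0, "ry": 0, "rz": 0.164, "jaw": 0.06}]}}

```text
time_s: 9.53
ee_pos: [0.4902, 0.2549, 0.3003]
orientation: [-2.476, -1.934, 0.0]
wrist_force: [0.7, -1.0, -0.3]
finger_gap: 0.0596
gripper_force: 0.0
```

Run:
```python
from h import *
st(); d=cam('wrist','w6.png'); findtab('wrist',d['pixels'])
cv2.imwrite('pics/w6b.png',cv2.resize(d['pixels'],(800,600)))
```

```text
{'time_s': 9.5333, 'qpos': [0.4579, 0.2412, 1.7239, 0.0001, 1.1766, 0.7026], 'ee_pos': [0.4902, 0.2549, 0.3003], 'orientation': [-2.4759, -1.9336, 0.0003], 'wrist_force': [0.6979, -0.9762, -0.3134], 'gripper_force': 0.0, 'finger_gap': 0.0596}
[251, 167, 14, 27, 287] ctr [493.1 261.4] size [25.9 10.7] yaw -0.111
```

View pics/w6b.png

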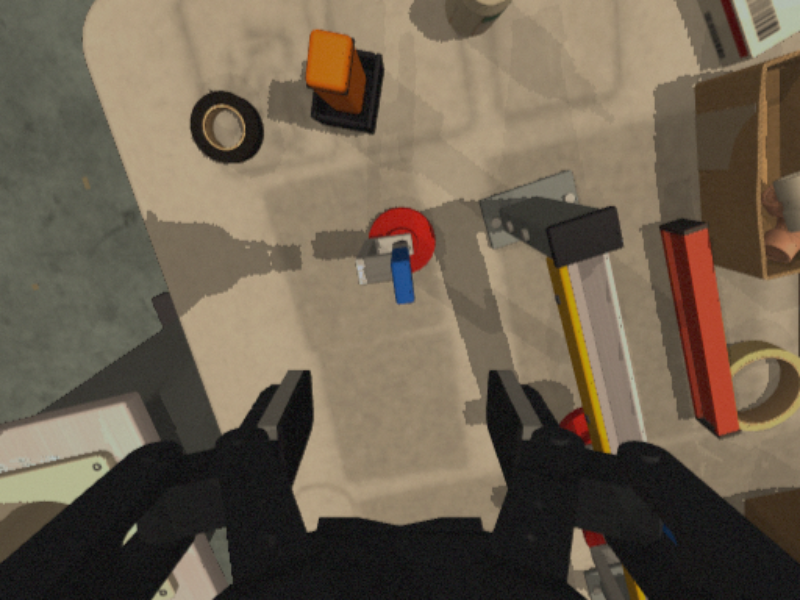

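Run:
```python
from h import *
o=lambda x,y:((x+.5)*.64-.5,(y+.5)*.64-.5)
tab('wrist',[o(*p) for p in((314,31),(355,39),(348,95),(306,86))],.145)
print([pix2w('wrist',*o(*p),.055)[:2].round(4) for p in((383,55),(375,133),(312,122))])
plan((.4931,.2614,.135,-.111),(.4931,.2614,.222,-.111),(.536,.1556,.222,.081),(.6163,.1556,.222,.081))
```

```text
centre [0.4822 0.3959] sides mm [24.4 30.7 25.9 30.2] yaw -0.438
[array([0.5155, 0.4124]), array([0.4948, 0.359 ]), array([0.4475, 0.3795])]
dx 0.008 dy -0.000 dz 0.165 | rx 0.000 ry 0.000 rz -0.135 | rows 4.0
dx 0.000 dy 0.000 dz -0.087 | rx 0.000 ry 0.000 rz 0.000 | rows 2.1
dx -0.100 dy 0.054 dz 0.000 | rx 0.000 ry 0.000 rz -0.192 | rows 2.7
dx -0.006 dy 0.080 dz 0.000 | rx 0.000 ry 0.000 rz 0.000 | rows 1.9
```

Request:
{"method": "play_rows", "body": {"steps": [{"dx": 0.004, "dy": 0, "dz": 0.04, "rx": 0, "ry": 0, "rz": -0.07, "jaw": 0.06}, {"dx": 0.008, "dy": 0, "dz": 0.08, "rx": 0, "ry": 0, "rz": -0.135, "jaw": 0.06}, {"dx": 0.008, "dy": 0, "dz": 0.115, "rx": 0, "ry": 0, "rz": -0.135, "jaw": 0.06}, {"dx": 0.008, "dy": 0, "dz": 0.145, "rx": 0, "ry": 0, "rz": -0.135, "jaw": 0.06}, {"dx": 0.008, "dy": 0, "dz": 0.165, "rx": 0, "ry": 0, "rz": -0.135, "jaw": 0.06}]}}

```text
time_s: 10.0
ee_pos: [0.4932, 0.2584, 0.1321]
orientation: [-2.345, -2.089, 0.006]
wrist_force: [-0.5, -1.0, -0.1]
finger_gap: 0.0602
gripper_force: 0.0
```

Request:
{"method": "play_rows", "body": {"steps": [{"dx": 0, "dy": 0, "dz": 0, "rx": 0, "ry": 0, "rz": 0, "jaw": 0.06}, {"dx": 0, "dy": 0, "dz": 0, "rx": 0, "ry": 0, "rz": 0, "jaw": 0.005}, {"dx": 0, "dy": 0, "dz": 0, "rx": 0, "ry": 0, "rz": 0, "jaw": 0.005}, {"dx": 0, "dy": 0, "dz": 0, "rx": 0, "ry": 0, "rz": 0, "jaw": 0.005}, {"dx": 0, "dy": 0, "dz": 0, "rx": 0, "ry": 0, "rz": 0, "jaw": 0.005}], "newtons": 60}}

```text
time_s: 10.42
ee_pos: [0.4949, 0.261, 0.1371]
orientation: [2.344, 2.09, 0.005]
wrist_force: [-1.3, -0.6, 8.6]
finger_gap: 0.012
gripper_force: 15.7
```

Request:
{"method": "play_rows", "body": {"steps": [{"dx": 0, "dy": 0, "dz": 0, "rx": 0, "ry": 0, "rz": 0, "jaw": 0.005}, {"dx": 0, "dy": 0, "dz": -0.03, "rx": 0, "ry": 0, "rz": 0, "jaw": 0.005}, {"dx": 0, "dy": 0, "dz": -0.06, "rx": 0, "ry": 0, "rz": 0, "jaw": 0.005}, {"dx": 0, "dy": 0, "dz": -0.087, "rx": 0, "ry": 0, "rz": 0, "jaw": 0.005}, {"dx": 0, "dy": 0, "dz": -0.087, "rx": 0, "ry": 0, "rz": 0, "jaw": 0.005}]}}

```text
time_s: 10.83
ee_pos: [0.4965, 0.2622, 0.228]
orientation: [2.342, 2.09, 0.015]
wrist_force: [1.4, -0.3, -4.0]
finger_gap: 0.0115
gripper_force: 60.0
```

Request:
{"method": "play_rows", "body": {"steps": [{"dx": -0.03, "dy": 0.016, "dz": 0, "rx": 0, "ry": 0, "rz": -0.06, "jaw": 0.005}, {"dx": -0.06, "dy": 0.032, "dz": 0, "rx": 0, "ry": 0, "rz": -0.12, "jaw": 0.005}, {"dx": -0.09, "dy": 0.048, "dz": 0, "rx": 0, "ry": 0, "rz": -0.17, "jaw": 0.005}, {"dx": -0.1, "dy": 0.054, "dz": 0, "rx": 0, "ry": 0, "rz": -0.192, "jaw": 0.005}, {"dx": -0.1, "dy": 0.054, "dz": 0, "rx": 0, "ry": 0, "rz": -0.192, "jaw": 0.005}]}}

```text
time_s: 11.25
ee_pos: [0.5363, 0.1525, 0.2214]
orientation: [2.135, 2.304, -0.002]
wrist_force: [0.6, -0.3, -4.2]
finger_gap: 0.0114
gripper_force: 60.0
```

Request:
{"method": "play_rows", "body": {"steps": [{"dx": 0, "dy": 0, "dz": 0, "rx": 0, "ry": 0, "rz": 0, "jaw": 0.005}]}}

```text
time_s: 11.33
ee_pos: [0.5355, 0.1545, 0.2214]
orientation: [-2.135, -2.303, 0.002]
wrist_force: [-0.3, -1.0, -4.6]
finger_gap: 0.0115
gripper_force: 60.0
```

Run:
```python
from h import *
st()
plan((.6163,.1556,.222,.081),(.6163,.1556,.193,.081))
```

```text
{'time_s': 11.3333, 'qpos': [0.2594, 0.3373, 1.7885, 0.0003, 1.0172, 0.1834], 'ee_pos': [0.5355, 0.1545, 0.2214], 'orientation': [-2.135, -2.3033, 0.0017], 'wrist_force': [-0.3207, -0.9807, -4.579], 'gripper_force': 59.9722, 'finger_gap': 0.0115}
dx -0.005 dy 0.081 dz -0.001 | rx -0.001 ry -0.000 rz -0.005 | rows 1.9
dx 0.000 dy 0.000 dz 0.029 | rx 0.000 ry 0.000 rz 0.000 | rows 0.7
```

Request:
{"method": "play_rows", "body": {"steps": [{"dx": -0.001, "dy": 0.02, "dz": -0.001, "rx": 0, "ry": 0, "rz": 0, "jaw": 0.005}, {"dx": -0.003, "dy": 0.045, "dz": -0.001, "rx": 0, "ry": 0, "rz": 0, "jaw": 0.005}, {"dx": -0.005, "dy": 0.07, "dz": -0.001, "rx": 0, "ry": 0, "rz": 0, "jaw": 0.005}, {"dx": -0.005, "dy": 0.081, "dz": -0.001, "rx": 0, "ry": 0, "rz": 0, "jaw": 0.005}, {"dx": -0.005, "dy": 0.081, "dz": -0.001, "rx": 0, "ry": 0, "rz": 0, "jaw": 0.005}]}}

```text
time_s: 11.75
ee_pos: [0.6189, 0.1579, 0.2226]
orientation: [2.132, 2.306, 0.002]
wrist_force: [-0.7, -0.4, -3.1]
finger_gap: 0.0111
gripper_force: 60.1
```

Request:
{"method": "play_rows", "body": {"steps": [{"dx": 0, "dy": 0, "dz": 0, "rx": 0, "ry": 0, "rz": 0, "jaw": 0.005}, {"dx": 0, "dy": 0, "dz": 0.008, "rx": 0, "ry": 0, "rz": 0, "jaw": 0.005}, {"dx": 0, "dy": 0, "dz": 0.017, "rx": 0, "ry": 0, "rz": 0, "jaw": 0.005}, {"dx": 0, "dy": 0, "dz": 0.025, "rx": 0, "ry": 0, "rz": 0, "jaw": 0.005}, {"dx": 0, "dy": 0, "dz": 0.028, "rx": 0, "ry": 0, "rz": 0, "jaw": 0.005}]}}

```text
time_s: 12.17
ee_pos: [0.6173, 0.1568, 0.1946]
orientation: [2.132, 2.306, 0.002]
wrist_force: [1.8, 0.0, 2.2]
finger_gap: 0.0114
gripper_force: 61.0
```

Request:
{"method": "play_rows", "body": {"steps": [{"dx": 0, "dy": 0, "dz": 0, "rx": 0, "ry": 0, "rz": 0, "jaw": 0.005}]}}

```text
time_s: 12.25
ee_pos: [0.6173, 0.1567, 0.1948]
orientation: [2.133, 2.306, 0.001]
wrist_force: [1.1, -0.3, -3.7]
finger_gap: 0.0113
gripper_force: 60.2
```

Request:
{"method": "play_rows", "body": {"steps": [{"dx": 0, "dy": 0, "dz": 0, "rx": 0, "ry": 0, "rz": 0, "jaw": 0.02}, {"dx": 0, "dy": 0, "dz": 0, "rx": 0, "ry": 0, "rz": 0, "jaw": 0.06}, {"dx": 0, "dy": 0, "dz": 0, "rx": 0, "ry": 0, "rz": 0, "jaw": 0.06}, {"dx": 0, "dy": 0, "dz": 0, "rx": 0, "ry": 0, "rz": 0, "jaw": 0.06}]}}

```text
time_s: 12.58
ee_pos: [0.6171, 0.1566, 0.1958]
orientation: [2.133, 2.306, 0.0]
wrist_force: [0.5, 0.3, 0.1]
finger_gap: 0.0559
gripper_force: 0.0
```

Request:
{"method": "play_rows", "body": {"steps": [{"dx": 0, "dy": 0, "dz": -0.035, "rx": 0, "ry": 0, "rz": 0, "jaw": 0.06}, {"dx": 0, "dy": 0, "dz": -0.075, "rx": 0, "ry": 0, "rz": 0, "jaw": 0.06}, {"dx": 0, "dy": 0, "dz": -0.116, "rx": 0, "ry": 0, "rz": 0, "jaw": 0.06}, {"dx": 0, "dy": 0, "dz": -0.116, "rx": 0, "ry": 0, "rz": 0, "jaw": 0.06}, {"dx": 0, "dy": 0, "dz": -0.116, "rx": 0, "ry": 0, "rz": 0, "jaw": 0.06}]}}

```text
time_s: 13.0
ee_pos: [0.6186, 0.1569, 0.3149]
orientation: [2.131, 2.304, 0.008]
wrist_force: [-0.1, -0.4, -0.4]
finger_gap: 0.0601
gripper_force: 0.0
```

Run:
```python
from h import *
st()
d=cam('side'); a=cv2.resize(d['pixels'][130:300,140:310],(600,600),interpolation=cv2.INTER_CUBIC); cv2.imwrite('pics/s2.png',a)
plan((.46,.0,.31,.04),(.46,-.2893,.31,.035))
```

```text
{'time_s': 13.0, 'qpos': [0.2298, 0.3608, 1.5237, 0.0, 1.2507, 0.1518], 'ee_pos': [0.6186, 0.1569, 0.3149], 'orientation': [2.1307, 2.3037, 0.0085], 'wrist_force': [-0.1342, -0.3652, -0.4328], 'gripper_force': 0.0, 'finger_gap': 0.0601}
dx -0.072 dy -0.085 dz 0.001 | rx 0.002 ry -0.000 rz 0.019 | rows 2.7
dx -0.074 dy -0.083 dz 0.001 | rx 0.000 ry 0.000 rz 0.019 | rows 2.7
dx -0.145 dy -0.006 dz 0.000 | rx 0.000 ry 0.000 rz 0.002 | rows 3.5
dx -0.145 dy -0.005 dz 0.000 | rx 0.000 ry 0.000 rz 0.003 | rows 3.5
```

View pics/s2.png

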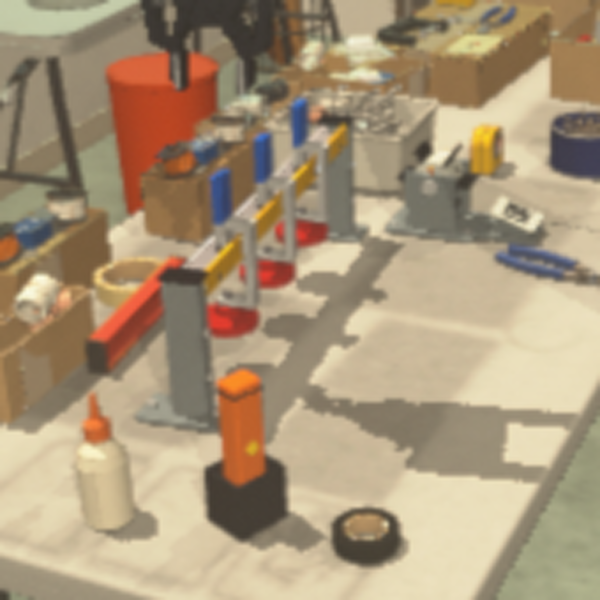

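Request:
{"method": "play_rows", "body": {"steps": [{"dx": -0.035, "dy": -0.041, "dz": 0, "rx": 0, "ry": 0, "rz": 0.01, "jaw": 0.0}, {"dx": -0.06, "dy": -0.07, "dz": 0, "rx": 0, "ry": 0, "rz": 0.02, "jaw": 0.0}, {"dx": -0.085, "dy": -0.1, "dz": 0, "rx": 0, "ry": 0, "rz": 0.03, "jaw": 0.0}, {"dx": -0.115, "dy": -0.132, "dz": 0, "rx": 0, "ry": 0, "rz": 0.04, "jaw": 0.0}, {"dx": -0.13, "dy": -0.15, "dz": 0, "rx": 0, "ry": 0, "rz": 0.045, "jaw": 0.0}]}}

```text
time_s: 13.47
ee_pos: [0.4742, 0.0138, 0.3092]
orientation: [-2.183, -2.255, 0.006]
wrist_force: [1.4, -0.7, 0.1]
finger_gap: 0.0005
gripper_force: 0.0
```

Request:
{"method": "play_rows", "body": {"steps": [{"dx": -0.035, "dy": 0, "dz": 0, "rx": 0, "ry": 0, "rz": 0, "jaw": 0.0}, {"dx": -0.075, "dy": 0, "dz": 0, "rx": 0, "ry": 0, "rz": 0, "jaw": 0.0}, {"dx": -0.115, "dy": 0, "dz": 0, "rx": 0, "ry": 0, "rz": 0, "jaw": 0.0}, {"dx": -0.155, "dy": 0, "dz": 0, "rx": 0, "ry": 0, "rz": 0, "jaw": 0.0}, {"dx": -0.19, "dy": 0, "dz": 0, "rx": 0, "ry": 0, "rz": 0, "jaw": 0.0}]}}

```text
time_s: 13.88
ee_pos: [0.4826, -0.1765, 0.3097]
orientation: [-2.183, -2.255, 0.002]
wrist_force: [0.6, 0.5, -0.3]
finger_gap: -0.0001
gripper_force: 0.0
```

Run:
```python
from h import *
st()
a=np.array([.5336,-.2893]);ux=np.array([.9994,.035])
t=lambda r,z:(*(a+r*ux),z,.035)
plan(t(-.055,.20),t(-.055,.106),t(.007,.106))
```

```text
{'time_s': 13.8833, 'qpos': [-0.3737, 0.1712, 1.7909, -0.0002, 1.1824, -0.4062], 'ee_pos': [0.4826, -0.1765, 0.3097], 'orientation': [-2.1831, -2.2555, 0.0019], 'wrist_force': [0.5541, 0.5322, -0.3165], 'gripper_force': 0.0, 'finger_gap': -0.0001}
dx -0.115 dy -0.007 dz 0.110 | rx -0.003 ry -0.001 rz -0.002 | rows 3.8
dx 0.000 dy 0.000 dz 0.094 | rx 0.000 ry 0.000 rz 0.000 | rows 2.3
dx 0.000 dy 0.062 dz 0.000 | rx 0.000 ry 0.000 rz 0.000 | rows 1.5
```

Request:
{"method": "play_rows", "body": {"steps": [{"dx": -0.03, "dy": -0.002, "dz": 0.025, "rx": 0, "ry": 0, "rz": 0, "jaw": 0.0}, {"dx": -0.06, "dy": -0.004, "dz": 0.05, "rx": 0, "ry": 0, "rz": 0, "jaw": 0.0}, {"dx": -0.09, "dy": -0.007, "dz": 0.08, "rx": 0, "ry": 0, "rz": 0, "jaw": 0.0}, {"dx": -0.11, "dy": -0.007, "dz": 0.11, "rx": 0, "ry": 0, "rz": 0, "jaw": 0.0}, {"dx": -0.11, "dy": -0.007, "dz": 0.11, "rx": 0, "ry": 0, "rz": 0, "jaw": 0.0}]}}

```text
time_s: 14.3
ee_pos: [0.4763, -0.2857, 0.1938]
orientation: [-2.18, -2.246, 0.005]
wrist_force: [-1.2, 1.1, -0.3]
finger_gap: 0.0001
gripper_force: 0.0
```

Request:
{"method": "play_rows", "body": {"steps": [{"dx": 0, "dy": 0, "dz": 0, "rx": 0, "ry": 0, "rz": 0, "jaw": 0.0}, {"dx": 0, "dy": 0, "dz": 0, "rx": 0, "ry": 0, "rz": 0, "jaw": 0.0}]}}

```text
time_s: 14.47
ee_pos: [0.4802, -0.2842, 0.2007]
orientation: [-2.183, -2.256, 0.0]
wrist_force: [0.6, -0.2, 1.0]
finger_gap: -0.0
gripper_force: 0.0
```

Run:
```python
from h import *
st()
a=np.array([.5336,-.2893]);ux=np.array([.9994,.035])
t=lambda r,z:(*(a+r*ux),z,.035)
plan(t(-.055,.106),t(.007,.106))
d=cam('wrist','w7.png'); cv2.imwrite('pics/w7b.png',cv2.resize(d['pixels'],(800,600)))
```

```text
{'time_s': 14.4667, 'qpos': [-0.5559, 0.3649, 1.8029, 0.0003, 0.9758, -0.5887], 'ee_pos': [0.4802, -0.2842, 0.2007], 'orientation': [-2.1835, -2.256, 0.0003], 'wrist_force': [0.5707, -0.2309, 1.009], 'gripper_force': 0.0, 'finger_gap': -0.0}
dx -0.007 dy -0.002 dz 0.095 | rx -0.002 ry -0.001 rz -0.002 | rows 2.3
dx 0.000 dy 0.062 dz 0.000 | rx 0.000 ry 0.000 rz 0.000 | rows 1.5
```

View pics/w7b.png

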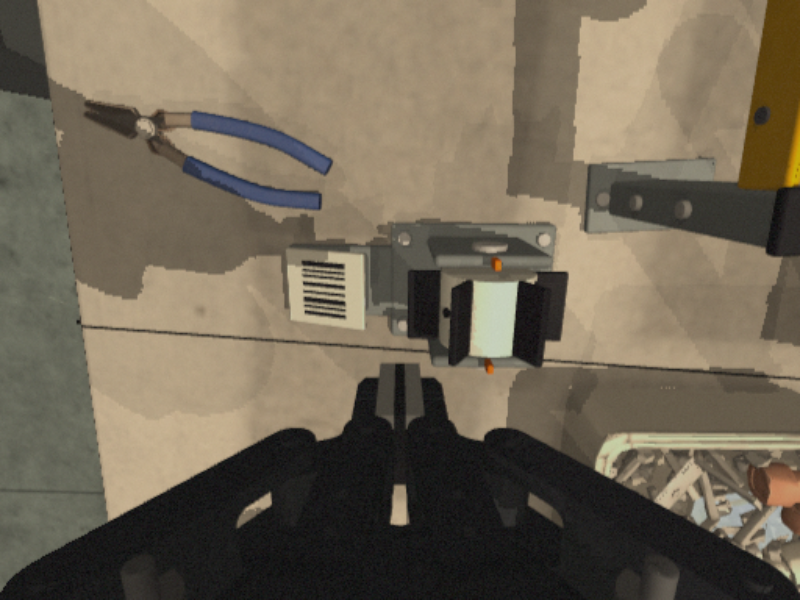

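Run:
```python
from h import *
o=lambda x,y:((x+.5)*.64-.5,(y+.5)*.64-.5)
print('label',pix2w('wrist',*o(327,288),.032),[pix2w('wrist',*o(*p),z)[:2].round(4) for p,z in(((290,249),.0225),((292,320),.0225),((364,328),.0415),((366,253),.0415))])
print([pix2w('wrist',*o(*p),.096)[:2].round(4) for p in((496,265),(490,367))],'segmid',pix2w('wrist',*o(494,318),.1))
```

```text
label [ 0.42724884 -0.29351701  0.032     ] [array([ 0.3993, -0.2677]), array([ 0.3987, -0.3221]), array([ 0.4549, -0.3198]), array([ 0.4558, -0.2653])]
[array([ 0.5331, -0.2598]), array([ 0.5354, -0.3225])] segmid [ 0.53399458 -0.28993637  0.1       ]
```

Request:
{"method": "play_rows", "body": {"steps": [{"dx": -0.004, "dy": -0.001, "dz": 0.035, "rx": 0, "ry": 0, "rz": 0, "jaw": 0.0}, {"dx": -0.006, "dy": -0.002, "dz": 0.07, "rx": 0, "ry": 0, "rz": 0, "jaw": 0.0}, {"dx": -0.006, "dy": -0.002, "dz": 0.094, "rx": 0, "ry": 0, "rz": 0, "jaw": 0.0}, {"dx": -0.006, "dy": -0.002, "dz": 0.094, "rx": 0, "ry": 0, "rz": 0, "jaw": 0.0}, {"dx": -0.006, "dy": -0.002, "dz": 0.094, "rx": 0, "ry": 0, "rz": 0, "jaw": 0.0}]}}

```text
time_s: 14.93
ee_pos: [0.4791, -0.2899, 0.1079]
orientation: [-2.183, -2.259, 0.0]
wrist_force: [0.5, 0.1, 0.9]
finger_gap: -0.0001
gripper_force: 0.0
```

Request:
{"method": "play_rows", "body": {"steps": [{"dx": 0, "dy": 0.015, "dz": 0, "rx": 0, "ry": 0, "rz": 0, "jaw": 0.0}, {"dx": 0, "dy": 0.03, "dz": 0, "rx": 0, "ry": 0, "rz": 0, "jaw": 0.0}, {"dx": 0, "dy": 0.043, "dz": 0, "rx": 0, "ry": 0, "rz": 0, "jaw": 0.0}, {"dx": 0, "dy": 0.054, "dz": 0, "rx": 0, "ry": 0, "rz": 0, "jaw": 0.0}, {"dx": 0, "dy": 0.062, "dz": 0, "rx": 0, "ry": 0, "rz": 0, "jaw": 0.0}]}}

```text
time_s: 15.35
ee_pos: [0.5433, -0.2892, 0.1115]
orientation: [2.179, 2.255, 0.002]
wrist_force: [-3.3, -1.1, 0.2]
finger_gap: -0.0001
gripper_force: 1.3
```

Request:
{"method": "play_rows", "body": {"steps": [{"dx": 0, "dy": 0, "dz": 0, "rx": 0, "ry": 0, "rz": 0, "jaw": 0.0}, {"dx": 0, "dy": -0.001, "dz": -0.03, "rx": 0, "ry": 0, "rz": 0, "jaw": 0.0}, {"dx": 0, "dy": -0.02, "dz": -0.04, "rx": 0, "ry": 0, "rz": 0, "jaw": 0.0}, {"dx": 0, "dy": -0.06, "dz": -0.04, "rx": 0, "ry": 0, "rz": 0, "jaw": 0.0}, {"dx": 0, "dy": -0.06, "dz": -0.04, "rx": 0, "ry": 0, "rz": 0, "jaw": 0.0}]}}

```text
time_s: 15.77
ee_pos: [0.4752, -0.2894, 0.1481]
orientation: [-2.182, -2.255, 0.002]
wrist_force: [-1.5, -0.1, -0.7]
finger_gap: -0.0001
gripper_force: 0.0
```

Run:
```python
from h import *
st()
d=cam('wrist','w8.png')
# project wheel ridges for a few angles vs image: print predicted pixel of ridge tips (counter y=+23)
a=np.array([.534,-.2905,.07]);ux=np.array([.9994,.035,0]);uy=np.array([-.035,.9994,0]);uz=np.array([0,0,1.])
for th in (-30,-20,-10,0,30,-90): 
    t=np.radians(th); print(th,[np.round(proj('wrist',a+.05*(np.sin(t)*ux+np.cos(t)*uz)+s*uy)[0]).tolist() for s in(.023,-.023)])
g=proj('wrist',a+.03*uz)[0]; print(g)
u,v=g.astype(int); c=d['pixels'][v-75:v+75,u-80:u+100]; cv2.imwrite('pics/w8b.png',cv2.resize(c,(720,600),interpolation=cv2.INTER_CUBIC)); print(u-80,v-75)
```

```text
{'time_s': 15.7667, 'qpos': [-0.568, 0.4374, 1.8387, -0.0009, 0.8693, -0.6], 'ee_pos': [0.4752, -0.2894, 0.1481], 'orientation': [-2.1825, -2.2546, 0.0022], 'wrist_force': [-1.477, -0.0985, -0.7107], 'gripper_force': 0.0, 'finger_gap': -0.0001}
-30 [[308.0, 196.0], [305.0, 259.0]]
-20 [[322.0, 197.0], [317.0, 262.0]]
-10 [[336.0, 198.0], [330.0, 263.0]]
0 [[350.0, 199.0], [344.0, 264.0]]
30 [[385.0, 195.0], [377.0, 259.0]]
-90 [[267.0, 180.0], [267.0, 233.0]]
[338.29620964 220.79455448]
258 145
```

View pics/w8b.png

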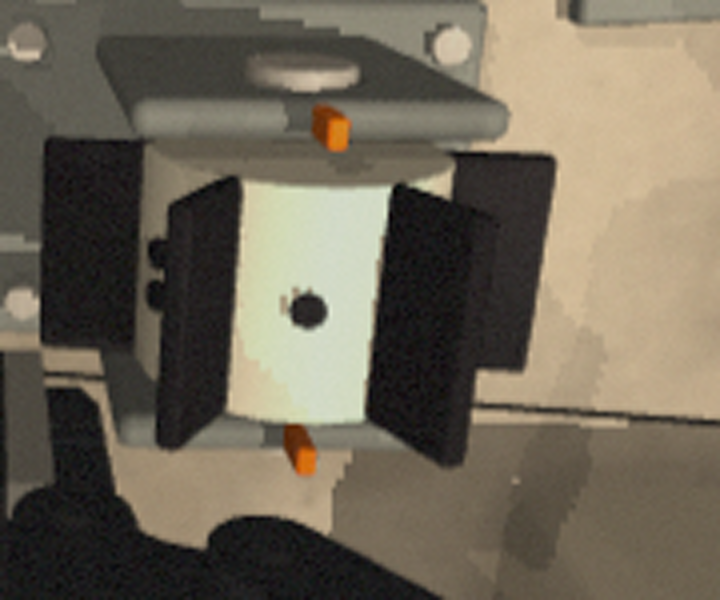

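Request:
{"method": "play_rows", "body": {"steps": [{"dx": 0, "dy": 0, "dz": 0, "rx": 0, "ry": 0, "rz": 0, "jaw": 0.0}, {"dx": 0, "dy": 0, "dz": 0.02, "rx": 0, "ry": 0, "rz": 0, "jaw": 0.0}, {"dx": 0, "dy": 0, "dz": 0.04, "rx": 0, "ry": 0, "rz": 0, "jaw": 0.0}, {"dx": 0, "dy": 0, "dz": 0.04, "rx": 0, "ry": 0, "rz": 0, "jaw": 0.0}, {"dx": 0, "dy": 0, "dz": 0.04, "rx": 0, "ry": 0, "rz": 0, "jaw": 0.0}]}}

```text
time_s: 16.23
ee_pos: [0.4811, -0.2905, 0.1069]
orientation: [-2.183, -2.257, 0.0]
wrist_force: [-0.3, -0.5, 0.1]
finger_gap: -0.0001
gripper_force: 0.0
```

Request:
{"method": "play_rows", "body": {"steps": [{"dx": 0, "dy": 0.015, "dz": 0, "rx": 0, "ry": 0, "rz": 0, "jaw": 0.0}, {"dx": 0, "dy": 0.03, "dz": 0, "rx": 0, "ry": 0, "rz": 0, "jaw": 0.0}, {"dx": 0, "dy": 0.043, "dz": 0, "rx": 0, "ry": 0, "rz": 0, "jaw": 0.0}, {"dx": 0, "dy": 0.054, "dz": 0, "rx": 0, "ry": 0, "rz": 0, "jaw": 0.0}, {"dx": 0, "dy": 0.061, "dz": 0, "rx": 0, "ry": 0, "rz": 0, "jaw": 0.0}]}}

```text
time_s: 16.65
ee_pos: [0.5446, -0.2895, 0.1105]
orientation: [2.18, 2.255, 0.002]
wrist_force: [-3.3, -2.3, 0.5]
finger_gap: 0.0003
gripper_force: 1.3
```

Request:
{"method": "play_rows", "body": {"steps": [{"dx": 0, "dy": 0, "dz": 0, "rx": 0, "ry": 0, "rz": 0, "jaw": 0.0}, {"dx": 0, "dy": -0.001, "dz": -0.03, "rx": 0, "ry": 0, "rz": 0, "jaw": 0.0}, {"dx": 0, "dy": -0.02, "dz": -0.04, "rx": 0, "ry": 0, "rz": 0, "jaw": 0.0}, {"dx": 0, "dy": -0.061, "dz": -0.04, "rx": 0, "ry": 0, "rz": 0, "jaw": 0.0}, {"dx": 0, "dy": -0.061, "dz": -0.04, "rx": 0, "ry": 0, "rz": 0, "jaw": 0.0}]}}

```text
time_s: 17.07
ee_pos: [0.4747, -0.2893, 0.1471]
orientation: [-2.181, -2.253, 0.003]
wrist_force: [-1.4, 0.4, -0.7]
finger_gap: -0.0001
gripper_force: 0.0
```

Request:
{"method": "play_rows", "body": {"steps": [{"dx": 0, "dy": 0, "dz": 0, "rx": 0, "ry": 0, "rz": 0, "jaw": 0.0}, {"dx": 0, "dy": 0, "dz": 0.02, "rx": 0, "ry": 0, "rz": 0, "jaw": 0.0}, {"dx": 0, "dy": 0, "dz": 0.04, "rx": 0, "ry": 0, "rz": 0, "jaw": 0.0}, {"dx": 0, "dy": 0, "dz": 0.04, "rx": 0, "ry": 0, "rz": 0, "jaw": 0.0}, {"dx": 0, "dy": 0, "dz": 0.04, "rx": 0, "ry": 0, "rz": 0, "jaw": 0.0}]}}

```text
time_s: 17.48
ee_pos: [0.4809, -0.2905, 0.1067]
orientation: [-2.183, -2.257, 0.0]
wrist_force: [0.6, -0.9, 0.1]
finger_gap: -0.0002
gripper_force: 0.0
```

Request:
{"method": "play_rows", "body": {"steps": [{"dx": 0, "dy": 0.015, "dz": 0, "rx": 0, "ry": 0, "rz": 0, "jaw": 0.0}, {"dx": 0, "dy": 0.03, "dz": 0, "rx": 0, "ry": 0, "rz": 0, "jaw": 0.0}, {"dx": 0, "dy": 0.043, "dz": 0, "rx": 0, "ry": 0, "rz": 0, "jaw": 0.0}, {"dx": 0, "dy": 0.054, "dz": 0, "rx": 0, "ry": 0, "rz": 0, "jaw": 0.0}, {"dx": 0, "dy": 0.061, "dz": 0, "rx": 0, "ry": 0, "rz": 0, "jaw": 0.0}]}}

```text
time_s: 17.9
ee_pos: [0.5445, -0.2896, 0.1104]
orientation: [2.181, 2.255, 0.002]
wrist_force: [-1.6, -2.3, 2.1]
finger_gap: -0.0
gripper_force: 1.3
```

Request:
{"method": "play_rows", "body": {"steps": [{"dx": 0, "dy": 0, "dz": 0, "rx": 0, "ry": 0, "rz": 0, "jaw": 0.0}, {"dx": 0, "dy": -0.001, "dz": -0.03, "rx": 0, "ry": 0, "rz": 0, "jaw": 0.0}, {"dx": 0, "dy": -0.02, "dz": -0.04, "rx": 0, "ry": 0, "rz": 0, "jaw": 0.0}, {"dx": 0, "dy": -0.06, "dz": -0.04, "rx": 0, "ry": 0, "rz": 0, "jaw": 0.0}, {"dx": 0, "dy": -0.06, "dz": -0.04, "rx": 0, "ry": 0, "rz": 0, "jaw": 0.0}]}}

```text
time_s: 18.32
ee_pos: [0.4758, -0.2893, 0.1471]
orientation: [-2.181, -2.253, 0.003]
wrist_force: [-0.9, 1.6, -0.9]
finger_gap: 0.0003
gripper_force: 0.0
```

Run:
```python
from h import *
st()
d=cam('wrist','w9.png')
# compare with the first-stroke picture: white segment and dots
for f in('w8.png','w9.png'):
    c=cv2.imread('pics/'+f)
    c=c[145:295,258:438]
    g=cv2.cvtColor(c,cv2.COLOR_BGR2GRAY)
    m=(g[48:104,45:110]<90).astype(np.uint8)
    for r in m[::2]: print(''.join('#' if k else '.' for k in r))
    print()
```

```text
{'time_s': 18.3167, 'qpos': [-0.5673, 0.4403, 1.837, -0.0009, 0.8701, -0.599], 'ee_pos': [0.4758, -0.2893, 0.1471], 'orientation': [-2.1815, -2.253, 0.0029], 'wrist_force': [-0.9028, 1.5542, -0.9087], 'gripper_force': 0.0, 'finger_gap': 0.0003}
..##############.....................................##########..
###############.....................................#############
###############.....................................#############
###############.....................................#############
###############.....................................#############
###############.....................................#############
###############....................................##############
##############.....................................##############
##############.....................................##############
##############....................................###############
##############....................................###############
##############....................................###############
##############....................................#############
[... 2141 characters left out ...]
.......##...............################
##############...................................################
##############..............#######..............################
#############..............#########.............################
#############...............########............#################
#############................#####..............#################
#############...................................#################
#############...................................#################
#############...................................#################
############...................................##################
############...................................##################
```

Run:
```python
from h import *
plan((.47,-.289,.29,.035),(.45,.05,.29,-.1),(.482,.396,.29,-.41))
```

```text
dx 0.002 dy -0.009 dz -0.143 | rx -0.003 ry -0.002 rz -0.004 | rows 3.4
dx 0.170 dy -0.004 dz 0.000 | rx 0.000 ry 0.000 rz 0.068 | rows 4.1
dx 0.169 dy -0.016 dz 0.000 | rx 0.000 ry 0.000 rz 0.067 | rows 4.1
dx 0.174 dy -0.001 dz 0.000 | rx 0.000 ry 0.000 rz 0.155 | rows 4.2
dx 0.171 dy -0.028 dz 0.000 | rx 0.000 ry 0.000 rz 0.155 | rows 4.2
```

Request:
{"method": "play_rows", "body": {"steps": [{"dx": 0, "dy": 0, "dz": -0.035, "rx": 0, "ry": 0, "rz": 0, "jaw": 0.0}, {"dx": 0, "dy": -0.005, "dz": -0.075, "rx": 0, "ry": 0, "rz": 0, "jaw": 0.0}, {"dx": 0, "dy": -0.009, "dz": -0.115, "rx": 0, "ry": 0, "rz": 0, "jaw": 0.0}, {"dx": 0, "dy": -0.009, "dz": -0.143, "rx": 0, "ry": 0, "rz": 0, "jaw": 0.03}]}}

```text
time_s: 18.7
ee_pos: [0.4735, -0.2915, 0.2939]
orientation: [2.183, 2.255, 0.001]
wrist_force: [0.8, -1.0, -0.5]
finger_gap: 0.0105
gripper_force: 0.0
```

Request:
{"method": "play_rows", "body": {"steps": [{"dx": 0.035, "dy": 0, "dz": 0, "rx": 0, "ry": 0, "rz": 0.015, "jaw": 0.07}, {"dx": 0.07, "dy": -0.002, "dz": 0, "rx": 0, "ry": 0, "rz": 0.03, "jaw": 0.07}, {"dx": 0.105, "dy": -0.003, "dz": 0, "rx": 0, "ry": 0, "rz": 0.045, "jaw": 0.07}, {"dx": 0.14, "dy": -0.004, "dz": 0, "rx": 0, "ry": 0, "rz": 0.06, "jaw": 0.07}, {"dx": 0.17, "dy": -0.004, "dz": 0, "rx": 0, "ry": 0, "rz": 0.068, "jaw": 0.07}]}}

```text
time_s: 19.12
ee_pos: [0.4631, -0.1194, 0.2906]
orientation: [2.261, 2.181, 0.001]
wrist_force: [1.0, -0.5, 0.2]
finger_gap: 0.07
gripper_force: 0.0
```

Request:
{"method": "play_rows", "body": {"steps": [{"dx": 0.034, "dy": -0.003, "dz": 0, "rx": 0, "ry": 0, "rz": 0.015, "jaw": 0.07}, {"dx": 0.068, "dy": -0.006, "dz": 0, "rx": 0, "ry": 0, "rz": 0.03, "jaw": 0.07}, {"dx": 0.102, "dy": -0.01, "dz": 0, "rx": 0, "ry": 0, "rz": 0.045, "jaw": 0.07}, {"dx": 0.136, "dy": -0.013, "dz": 0, "rx": 0, "ry": 0, "rz": 0.06, "jaw": 0.07}, {"dx": 0.169, "dy": -0.016, "dz": 0, "rx": 0, "ry": 0, "rz": 0.067, "jaw": 0.07}]}}

```text
time_s: 19.53
ee_pos: [0.4532, 0.0501, 0.2907]
orientation: [2.333, 2.104, 0.001]
wrist_force: [0.6, 0.5, -0.2]
finger_gap: 0.07
gripper_force: 0.0
```

Request:
{"method": "play_rows", "body": {"steps": [{"dx": 0.035, "dy": 0, "dz": 0, "rx": 0, "ry": 0, "rz": 0.031, "jaw": 0.07}, {"dx": 0.07, "dy": 0, "dz": 0, "rx": 0, "ry": 0, "rz": 0.062, "jaw": 0.07}, {"dx": 0.105, "dy": 0, "dz": 0, "rx": 0, "ry": 0, "rz": 0.093, "jaw": 0.07}, {"dx": 0.14, "dy": 0, "dz": 0, "rx": 0, "ry": 0, "rz": 0.124, "jaw": 0.07}, {"dx": 0.174, "dy": -0.001, "dz": 0, "rx": 0, "ry": 0, "rz": 0.155, "jaw": 0.07}]}}

```text
time_s: 19.95
ee_pos: [0.4702, 0.2238, 0.2906]
orientation: [-2.489, -1.917, -0.001]
wrist_force: [-0.1, -1.0, 0.1]
finger_gap: 0.0701
gripper_force: 0.0
```

Run:
```python
from h import *
st()
plan((.482,.396,.25,-.41))
```

```text
{'time_s': 19.95, 'qpos': [0.4213, 0.2002, 1.8008, 0.0002, 1.1399, 0.6794], 'ee_pos': [0.4702, 0.2238, 0.2906], 'orientation': [-2.4889, -1.917, -0.0012], 'wrist_force': [-0.0649, -1.0432, 0.0713], 'gripper_force': 0.0, 'finger_gap': 0.0701}
dx 0.169 dy -0.033 dz 0.041 | rx 0.000 ry -0.001 rz 0.152 | rows 4.3
```

Request:
{"method": "play_rows", "body": {"steps": [{"dx": 0.04, "dy": -0.008, "dz": 0.01, "rx": 0, "ry": 0, "rz": 0.04, "jaw": 0.07}, {"dx": 0.08, "dy": -0.016, "dz": 0.02, "rx": 0, "ry": 0, "rz": 0.08, "jaw": 0.07}, {"dx": 0.12, "dy": -0.024, "dz": 0.03, "rx": 0, "ry": 0, "rz": 0.12, "jaw": 0.07}, {"dx": 0.15, "dy": -0.029, "dz": 0.035, "rx": 0, "ry": 0, "rz": 0.15, "jaw": 0.07}, {"dx": 0.166, "dy": -0.031, "dz": 0.038, "rx": 0, "ry": 0, "rz": 0.152, "jaw": 0.07}]}}

```text
time_s: 20.37
ee_pos: [0.4817, 0.3937, 0.2512]
orientation: [-2.625, -1.725, 0.0]
wrist_force: [0.4, 0.2, 0.1]
finger_gap: 0.07
gripper_force: 0.0
```

Request:
{"method": "play_rows", "body": {"steps": [{"dx": 0, "dy": 0, "dz": 0, "rx": 0, "ry": 0, "rz": 0, "jaw": 0.07}, {"dx": 0, "dy": 0, "dz": 0, "rx": 0, "ry": 0, "rz": 0, "jaw": 0.07}]}}

```text
time_s: 20.53
ee_pos: [0.4819, 0.39, 0.2519]
orientation: [2.624, 1.726, -0.002]
wrist_force: [-0.4, -0.1, -0.8]
finger_gap: 0.0703
gripper_force: 0.0
```

Run:
```python
from h import *
st()
d=cam('wrist','w10.png'); im=d['pixels']; h=cv2.cvtColor(im,cv2.COLOR_BGR2HSV)
v=h[...,2][cv2.inRange(h,(5,150,60),(18,255,255))>0]; print(np.percentile(v,[5,25,50,75,95]))
for lo in(60,180,200):
    m=cv2.inRange(h,(5,150,lo),(18,255,255)); k,l,s,c=cv2.connectedComponentsWithStats(m)
    for i in range(1,k):
        if s[i,4]<150: continue
        y,x=np.where(l==i); P=np.array([pix2w('wrist',a,b,.145)[:2] for a,b in zip(x,y)])*1000
        print(lo,s[i].tolist(),cv2.minAreaRect(P.astype(np.float32)))
print(proj('wrist',[[.482,.396,.145]]))
cv2.imwrite('pics/w10b.png',cv2.resize(im,(800,600)))
```

```text
{'time_s': 20.5333, 'qpos': [0.6613, 0.3944, 1.6233, -0.0003, 1.1252, 1.0685], 'ee_pos': [0.4819, 0.39, 0.2519], 'orientation': [2.6243, 1.7264, -0.0019], 'wrist_force': [-0.3666, -0.0906, -0.847], 'gripper_force': 0.0, 'finger_gap': 0.0703}
[ 66.  95. 153. 174. 177.]
60 [335, 73, 32, 27, 642] ((587.5376586914062, 443.2704772949219), (22.393945693969727, 22.15740203857422), 26.461410522460938)
60 [238, 149, 29, 52, 1308] ((484.844482421875, 406.6272277832031), (46.71019744873047, 25.040306091308594), 65.64982604980469)
60 [471, 207, 41, 70, 1034] ((676.699462890625, 255.29055786132812), (29.391857147216797, 89.32334899902344), 5.701101779937744)
[[253.80375021 186.78149303]]
```

View pics/w10b.png

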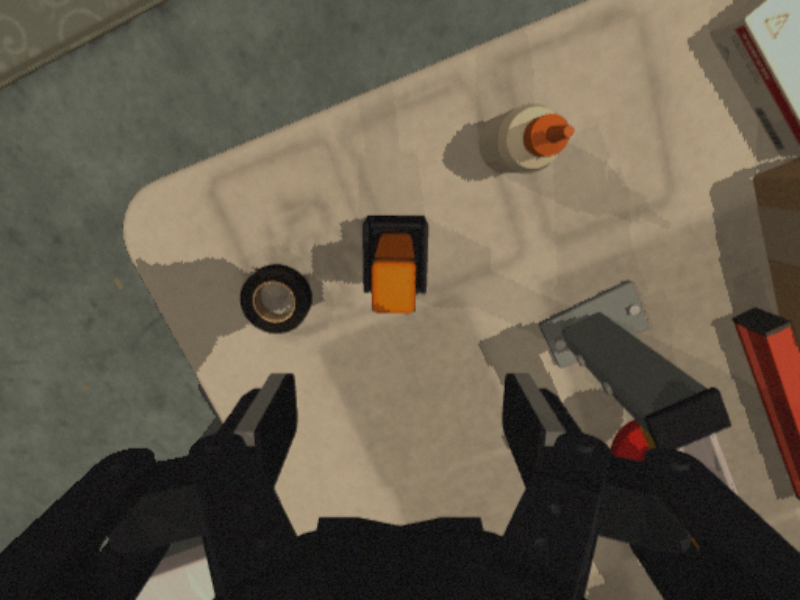

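Run:
```python
from h import *
o=lambda x,y:((x+.5)*.64-.5,(y+.5)*.64-.5)
tab('wrist',[o(*p) for p in((374,261),(416,261),(415,313),(373,312))],.145)
print([pix2w('wrist',*o(*p),.055)[:2].round(4) for p in((363,216),(427,216),(427,293),(364,291))])
plan((.482,.395,.10,-.42))
```

```text
centre [0.4819 0.3992] sides mm [23.8 31.  24.7 30.5] yaw -0.429
[array([0.4718, 0.4379]), array([0.5159, 0.4189]), array([0.4931, 0.3634]), array([0.4481, 0.3846])]
dx 0.006 dy -0.002 dz 0.152 | rx -0.000 ry 0.001 rz 0.012 | rows 3.7
```

Request:
{"method": "play_rows", "body": {"steps": [{"dx": 0.004, "dy": 0, "dz": 0.035, "rx": 0, "ry": 0, "rz": 0.01, "jaw": 0.07}, {"dx": 0.008, "dy": -0.003, "dz": 0.07, "rx": 0, "ry": 0, "rz": 0.012, "jaw": 0.07}, {"dx": 0.008, "dy": -0.003, "dz": 0.105, "rx": 0, "ry": 0, "rz": 0.012, "jaw": 0.07}, {"dx": 0.008, "dy": -0.003, "dz": 0.135, "rx": 0, "ry": 0, "rz": 0.012, "jaw": 0.07}, {"dx": 0.008, "dy": -0.003, "dz": 0.152, "rx": 0, "ry": 0, "rz": 0.012, "jaw": 0.07}]}}

```text
time_s: 21.0
ee_pos: [0.4815, 0.3953, 0.0977]
orientation: [2.637, 1.706, -0.006]
wrist_force: [-0.1, -0.5, 0.2]
finger_gap: 0.0703
gripper_force: 0.0
```

Request:
{"method": "play_rows", "body": {"steps": [{"dx": 0, "dy": 0, "dz": 0, "rx": 0, "ry": 0, "rz": 0, "jaw": 0.06}, {"dx": 0, "dy": 0, "dz": 0, "rx": 0, "ry": 0, "rz": 0, "jaw": 0.045}, {"dx": 0, "dy": 0, "dz": 0, "rx": 0, "ry": 0, "rz": 0, "jaw": 0.033}, {"dx": 0, "dy": 0, "dz": 0, "rx": 0, "ry": 0, "rz": 0, "jaw": 0.015}, {"dx": 0, "dy": 0, "dz": 0, "rx": 0, "ry": 0, "rz": 0, "jaw": 0.015}], "newtons": 35}}

```text
time_s: 21.42
ee_pos: [0.4837, 0.3989, 0.1026]
orientation: [-2.637, -1.708, -0.006]
wrist_force: [-0.0, -1.6, 4.3]
finger_gap: 0.026
gripper_force: 36.9
```

Request:
{"method": "play_rows", "body": {"steps": [{"dx": 0, "dy": 0, "dz": 0, "rx": 0, "ry": 0, "rz": 0, "jaw": 0.015}, {"dx": 0, "dy": 0, "dz": 0, "rx": 0, "ry": 0, "rz": 0, "jaw": 0.015}]}}

```text
time_s: 21.58
ee_pos: [0.4837, 0.399, 0.1026]
orientation: [2.636, 1.709, 0.006]
wrist_force: [1.0, -1.5, 7.1]
finger_gap: 0.0259
gripper_force: 37.1
```

Request:
{"method": "play_rows", "body": {"steps": [{"dx": 0, "dy": 0, "dz": -0.03, "rx": 0, "ry": 0, "rz": 0, "jaw": 0.015}, {"dx": 0, "dy": 0, "dz": -0.07, "rx": 0, "ry": 0, "rz": 0, "jaw": 0.015}, {"dx": 0, "dy": 0, "dz": -0.11, "rx": 0, "ry": 0, "rz": 0, "jaw": 0.015}, {"dx": 0, "dy": 0, "dz": -0.15, "rx": 0, "ry": 0, "rz": 0, "jaw": 0.015}, {"dx": 0, "dy": 0, "dz": -0.18, "rx": 0, "ry": 0, "rz": 0, "jaw": 0.015}]}}

```text
time_s: 22.0
ee_pos: [0.483, 0.3988, 0.2848]
orientation: [-2.636, -1.708, -0.007]
wrist_force: [0.5, 0.6, -1.6]
finger_gap: 0.0255
gripper_force: 36.2
```

Request:
{"method": "play_rows", "body": {"steps": [{"dx": 0, "dy": 0, "dz": -0.18, "rx": 0, "ry": 0, "rz": 0, "jaw": 0.015}]}}

```text
time_s: 22.08
ee_pos: [0.4815, 0.3976, 0.3231]
orientation: [2.636, 1.708, -0.002]
wrist_force: [0.9, -0.0, -3.1]
finger_gap: 0.0255
gripper_force: 36.0
```

Run:
```python
from h import *
st()
plan((.46,.20,.28,-.2),(.44,-.10,.28,0),(.39,-.294,.25,.035))
```

```text
{'time_s': 22.0833, 'qpos': [0.6712, 0.3361, 1.5405, -0.0, 1.2665, 1.092], 'ee_pos': [0.4815, 0.3976, 0.3231], 'orientation': [2.6362, 1.7085, -0.0024], 'wrist_force': [0.9336, -0.0334, -3.0586], 'gripper_force': 36.0491, 'finger_gap': 0.0255}
dx -0.095 dy 0.031 dz 0.022 | rx -0.001 ry 0.001 rz -0.110 | rows 2.4
dx -0.097 dy 0.020 dz 0.022 | rx 0.000 ry 0.000 rz -0.110 | rows 2.4
dx -0.149 dy 0.020 dz 0.000 | rx 0.000 ry 0.000 rz -0.100 | rows 3.6
dx -0.150 dy 0.005 dz 0.000 | rx 0.000 ry 0.000 rz -0.100 | rows 3.6
dx -0.097 dy -0.025 dz 0.015 | rx 0.000 ry 0.000 rz -0.017 | rows 2.4
dx -0.097 dy -0.027 dz 0.015 | rx 0.000 ry 0.000 rz -0.017 | rows 2.4
```

Request:
{"method": "play_rows", "body": {"steps": [{"dx": -0.035, "dy": 0.012, "dz": 0.006, "rx": 0, "ry": 0, "rz": -0.04, "jaw": 0.015}, {"dx": -0.075, "dy": 0.023, "dz": 0.012, "rx": 0, "ry": 0, "rz": -0.08, "jaw": 0.015}, {"dx": -0.115, "dy": 0.035, "dz": 0.018, "rx": 0, "ry": 0, "rz": -0.13, "jaw": 0.015}, {"dx": -0.15, "dy": 0.048, "dz": 0.024, "rx": 0, "ry": 0, "rz": -0.18, "jaw": 0.015}, {"dx": -0.19, "dy": 0.06, "dz": 0.03, "rx": 0, "ry": 0, "rz": -0.22, "jaw": 0.015}]}}

```text
time_s: 22.5
ee_pos: [0.4592, 0.1996, 0.2927]
orientation: [2.429, 1.991, 0.003]
wrist_force: [1.2, -1.2, -0.9]
finger_gap: 0.0257
gripper_force: 36.0
```

Request:
{"method": "play_rows", "body": {"steps": [{"dx": -0.037, "dy": 0.005, "dz": 0.003, "rx": 0, "ry": 0, "rz": -0.025, "jaw": 0.015}, {"dx": -0.075, "dy": 0.01, "dz": 0.006, "rx": 0, "ry": 0, "rz": -0.05, "jaw": 0.015}, {"dx": -0.112, "dy": 0.015, "dz": 0.009, "rx": 0, "ry": 0, "rz": -0.075, "jaw": 0.015}, {"dx": -0.149, "dy": 0.02, "dz": 0.012, "rx": 0, "ry": 0, "rz": -0.1, "jaw": 0.015}]}}

```text
time_s: 22.83
ee_pos: [0.4489, 0.0494, 0.2807]
orientation: [2.328, 2.108, 0.002]
wrist_force: [0.8, -0.3, -2.0]
finger_gap: 0.0255
gripper_force: 36.1
```

Request:
{"method": "play_rows", "body": {"steps": [{"dx": -0.037, "dy": 0.001, "dz": 0, "rx": 0, "ry": 0, "rz": -0.025, "jaw": 0.015}, {"dx": -0.075, "dy": 0.002, "dz": 0, "rx": 0, "ry": 0, "rz": -0.05, "jaw": 0.015}, {"dx": -0.112, "dy": 0.003, "dz": 0, "rx": 0, "ry": 0, "rz": -0.075, "jaw": 0.015}, {"dx": -0.149, "dy": 0.004, "dz": 0, "rx": 0, "ry": 0, "rz": -0.1, "jaw": 0.015}, {"dx": -0.149, "dy": 0.004, "dz": 0, "rx": 0, "ry": 0, "rz": -0.1, "jaw": 0.015}]}}

```text
time_s: 23.25
ee_pos: [0.438, -0.1028, 0.281]
orientation: [2.224, 2.215, -0.001]
wrist_force: [0.6, -0.1, -1.3]
finger_gap: 0.0256
gripper_force: 36.0
```

```bash
cat >> h.py <<'E'
def plan6(p,M):
    s=ctrl.get_state(); Q=R.from_rotvec(s['orientation']); d=Q.inv().apply(np.array(p)-s['ee_pos']); r=(Q.inv()*M).as_rotvec()
    print('dx %.3f dy %.3f dz %.3f | rx %.3f ry %.3f rz %.3f | rows %.1f'%(*d,*r,max(np.linalg.norm(d)/.0417,np.linalg.norm(r)/.125)))
E
python3 - <<'E'
from h import *
st()
ux=np.array([.9994,.035,0]);uy=np.array([-.035,.9994,0]);L=np.array([.426,-.294,.032])
n=-np.sin(.35)*ux+np.array([0,0,np.cos(.35)])
M=R.from_matrix(np.column_stack([uy,np.cross(-n,uy),-n])); print(M.as_matrix().round(2))
for h in(.11,.05): plan6(L+n*(h+.0976),M); print((L+n*(h+.0976)).round(3))
E
```

```text
{'time_s': 23.25, 'qpos': [-0.2555, 0.0952, 1.9513, -0.0023, 1.0928, -0.2504], 'ee_pos': [0.438, -0.1028, 0.281], 'orientation': [2.2239, 2.2147, -0.0009], 'wrist_force': [0.5949, -0.0915, -1.295], 'gripper_force': 36.0247, 'finger_gap': 0.0256}
[[-0.03  0.94  0.34]
 [ 1.    0.03  0.01]
 [-0.    0.34 -0.94]]
dx -0.194 dy -0.082 dz 0.054 | rx -0.348 ry 0.009 rz -0.038 | rows 5.2
[ 0.355 -0.296  0.227]
dx -0.193 dy -0.062 dz 0.111 | rx -0.348 ry 0.009 rz -0.038 | rows 5.5
[ 0.375 -0.296  0.171]
```

Request:
{"method": "play_rows", "body": {"steps": [{"dx": -0.038, "dy": -0.016, "dz": 0.01, "rx": -0.07, "ry": 0.002, "rz": -0.008, "jaw": 0.015}, {"dx": -0.075, "dy": -0.032, "dz": 0.02, "rx": -0.14, "ry": 0.004, "rz": -0.016, "jaw": 0.015}, {"dx": -0.112, "dy": -0.047, "dz": 0.03, "rx": -0.2, "ry": 0.006, "rz": -0.024, "jaw": 0.015}, {"dx": -0.145, "dy": -0.063, "dz": 0.04, "rx": -0.27, "ry": 0.008, "rz": -0.03, "jaw": 0.015}, {"dx": -0.175, "dy": -0.075, "dz": 0.05, "rx": -0.34, "ry": 0.009, "rz": -0.038, "jaw": 0.015}]}}

```text
time_s: 23.67
ee_pos: [0.3666, -0.2642, 0.2336]
orientation: [2.014, 2.088, 0.343]
wrist_force: [0.7, 0.9, -1.8]
finger_gap: 0.0256
gripper_force: 36.1
```

Request:
{"method": "play_rows", "body": {"steps": [{"dx": 0, "dy": 0, "dz": 0, "rx": 0, "ry": 0, "rz": 0, "jaw": 0.015}, {"dx": 0, "dy": 0, "dz": 0, "rx": 0, "ry": 0, "rz": 0, "jaw": 0.015}]}}

```text
time_s: 23.83
ee_pos: [0.3662, -0.2638, 0.2329]
orientation: [2.023, 2.087, 0.342]
wrist_force: [0.8, 0.2, -1.4]
finger_gap: 0.0254
gripper_force: 36.1
```

```bash
cat > lab.py <<'E'
from h import *
st()
ux=np.array([.9994,.035,0]);uy=np.array([-.035,.9994,0]);L=np.array([.426,-.294,.032])
n=-np.sin(.35)*ux+np.array([0,0,np.cos(.35)])
M=R.from_matrix(np.column_stack([uy,np.cross(-n,uy),-n]))
for h in(.11,.05): plan6(L+n*(h+.0976),M)
E
python3 lab.py
```

```text
{'time_s': 23.8333, 'qpos': [-0.8103, 0.077, 2.1435, 0.3591, 0.7437, -1.0853], 'ee_pos': [0.3662, -0.2638, 0.2329], 'orientation': [2.0231, 2.0866, 0.3422], 'wrist_force': [0.789, 0.1963, -1.4309], 'gripper_force': 36.136, 'finger_gap': 0.0254}
dx -0.032 dy -0.014 dz 0.001 | rx -0.032 ry -0.006 rz -0.005 | rows 0.8
dx -0.033 dy -0.012 dz 0.061 | rx -0.032 ry -0.006 rz -0.005 | rows 1.7
```

Request:
{"method": "play_rows", "body": {"steps": [{"dx": -0.016, "dy": -0.007, "dz": 0.0, "rx": -0.016, "ry": -0.003, "rz": -0.003, "jaw": 0.015}, {"dx": -0.032, "dy": -0.013, "dz": 0.01, "rx": -0.032, "ry": -0.006, "rz": -0.005, "jaw": 0.015}, {"dx": -0.033, "dy": -0.012, "dz": 0.03, "rx": -0.032, "ry": -0.006, "rz": -0.005, "jaw": 0.015}, {"dx": -0.033, "dy": -0.012, "dz": 0.05, "rx": -0.032, "ry": -0.006, "rz": -0.005, "jaw": 0.015}, {"dx": -0.033, "dy": -0.012, "dz": 0.061, "rx": -0.032, "ry": -0.006, "rz": -0.005, "jaw": 0.015}]}}

```text
time_s: 24.25
ee_pos: [0.3779, -0.2937, 0.1703]
orientation: [1.991, 2.076, 0.367]
wrist_force: [0.1, -0.1, -1.5]
finger_gap: 0.0256
gripper_force: 36.0
```

Request:
{"method": "play_rows", "body": {"steps": [{"dx": 0, "dy": 0, "dz": 0, "rx": 0, "ry": 0, "rz": 0, "jaw": 0.015}, {"dx": 0, "dy": 0, "dz": 0, "rx": 0, "ry": 0, "rz": 0, "jaw": 0.015}]}}

```text
time_s: 24.42
ee_pos: [0.3776, -0.2937, 0.1712]
orientation: [1.991, 2.077, 0.367]
wrist_force: [-0.2, -0.8, -1.8]
finger_gap: 0.0257
gripper_force: 36.0
```

```bash
python3 lab.py
python3 - <<'E'
from h import *
d=cam('wrist','w11.png'); print('held view saved')
# label visible? project believed label corners & compare dark stripe centroid
g=cv2.cvtColor(d['pixels'],cv2.COLOR_BGR2GRAY); u,v=proj('wrist',[[.426,-.294,.032]])[0]; print(u,v)
w=g[int(v)-45:int(v)+45:3,int(u)-60:int(u)+60:2]
for r in w: print(''.join('#' if k<70 else '.' if k>135 else '+' for k in r))
E
```

```text
{'time_s': 24.4167, 'qpos': [-0.8559, 0.2321, 2.1551, 0.5028, 0.5906, -1.2962], 'ee_pos': [0.3776, -0.2937, 0.1712], 'orientation': [1.9906, 2.0771, 0.3674], 'wrist_force': [-0.2055, -0.8062, -1.7886], 'gripper_force': 35.9991, 'finger_gap': 0.0257}
dx -0.002 dy -0.002 dz -0.060 | rx -0.000 ry -0.003 rz 0.007 | rows 1.4
dx -0.002 dy -0.002 dz -0.000 | rx -0.000 ry -0.003 rz 0.007 | rows 0.1
held view saved
253.91443973390594 184.28938526731267
...............++++++++++++++.........+...+.++++++++++++++++
................++++++++++++++..........++++++++++++++++++++
................+++++++++++++++..........+++++++++++++++++++
...................+...+.++..++........+++++++++++++++++++#+
..............+++++++++++++++++.......++++++++++++...+++++##
.........+++++++++++++++++++######++++++++++++++++++++++++++
+++++++..++++#+++++++++++++++++++++++++.++++++++++++++++++++
+++++++..++++#++.............................+++++++++++++++
+++++++..++++#++.............................+++++++++++++++
+++++++..++++#++......+++++++++++++++........+++++++++++++++
++++++++.++++#++......+++++++++#######+...
[... 477 characters left out ...]
########+.....+++++++++++++++
..........+++#++.......################+.....+++++++++++++++
..........+++#++.......#################.....#+++++++++++###
..........+.++++......#################++....++++..+++++####
..............++......##################+...++++....+++.++##
......................##################+...+++++..+++++++++
+....................+##################++...++++++.++......
.+...................###################++........+.....+...
.....................####################++.....++++.++.....
....................+####################++++++++########+++
..........+++++++++++####################+++..+++++.........
####+++++++++......+######################+.................
```

Request:
{"method": "play_rows", "body": {"steps": [{"dx": -0.001, "dy": -0.001, "dz": 0, "rx": 0, "ry": 0, "rz": 0, "jaw": 0.015}, {"dx": -0.001, "dy": -0.001, "dz": 0, "rx": 0, "ry": 0, "rz": 0, "jaw": 0.015}, {"dx": -0.001, "dy": -0.001, "dz": 0, "rx": 0, "ry": 0, "rz": 0, "jaw": 0.015}, {"dx": -0.001, "dy": -0.001, "dz": 0, "rx": 0, "ry": 0, "rz": 0, "jaw": 0.015}, {"dx": -0.001, "dy": -0.001, "dz": 0, "rx": 0, "ry": 0, "rz": 0, "jaw": 0.015}]}}

```text
time_s: 24.88
ee_pos: [0.3758, -0.2961, 0.1711]
orientation: [1.992, 2.073, 0.366]
wrist_force: [-0.0, 0.5, -1.0]
finger_gap: 0.0256
gripper_force: 36.0
```

Request:
{"method": "play_rows", "body": {"steps": [{"dx": 0, "dy": 0, "dz": 0, "rx": 0, "ry": 0, "rz": 0, "jaw": 0.015}, {"dx": 0, "dy": 0, "dz": 0, "rx": 0, "ry": 0, "rz": 0, "jaw": 0.015}, {"dx": 0, "dy": 0, "dz": 0, "rx": 0, "ry": 0, "rz": 0, "jaw": 0.015}, {"dx": 0, "dy": 0, "dz": 0, "rx": 0, "ry": 0, "rz": 0, "jaw": 0.015}, {"dx": 0, "dy": 0, "dz": 0, "rx": 0, "ry": 0, "rz": 0, "jaw": 0.015}]}}

```text
time_s: 25.3
ee_pos: [0.3758, -0.2959, 0.1706]
orientation: [1.992, 2.074, 0.366]
wrist_force: [0.1, 0.7, -1.1]
finger_gap: 0.0256
gripper_force: 36.0
```

Request:
{"method": "play_rows", "body": {"steps": [{"dx": 0, "dy": 0, "dz": 0, "rx": 0, "ry": 0, "rz": 0, "jaw": 0.015}, {"dx": 0, "dy": 0, "dz": 0, "rx": 0, "ry": 0, "rz": 0, "jaw": 0.015}, {"dx": 0, "dy": 0, "dz": 0, "rx": 0, "ry": 0, "rz": 0, "jaw": 0.015}, {"dx": 0, "dy": 0, "dz": 0, "rx": 0, "ry": 0, "rz": 0, "jaw": 0.015}, {"dx": 0, "dy": 0, "dz": 0, "rx": 0, "ry": 0, "rz": 0, "jaw": 0.015}]}}

```text
time_s: 25.72
ee_pos: [0.3758, -0.2959, 0.1706]
orientation: [1.992, 2.074, 0.366]
wrist_force: [-0.4, 0.6, -0.9]
finger_gap: 0.0257
gripper_force: 36.0
```

Request:
{"method": "play_rows", "body": {"steps": [{"dx": 0, "dy": 0, "dz": 0, "rx": 0, "ry": 0, "rz": 0, "jaw": 0.015}, {"dx": 0, "dy": 0, "dz": 0, "rx": 0, "ry": 0, "rz": 0, "jaw": 0.015}, {"dx": 0, "dy": 0, "dz": 0, "rx": 0, "ry": 0, "rz": 0, "jaw": 0.015}, {"dx": 0, "dy": 0, "dz": 0, "rx": 0, "ry": 0, "rz": 0, "jaw": 0.015}, {"dx": 0, "dy": 0, "dz": 0, "rx": 0, "ry": 0, "rz": 0, "jaw": 0.015}]}}

```text
time_s: 26.13
ee_pos: [0.3758, -0.2959, 0.1707]
orientation: [1.992, 2.074, 0.366]
wrist_force: [-0.5, -0.4, -1.9]
finger_gap: 0.0257
gripper_force: 36.0
```

Request:
{"method": "play_rows", "body": {"steps": [{"dx": 0, "dy": 0, "dz": 0, "rx": 0, "ry": 0, "rz": 0, "jaw": 0.015}, {"dx": 0, "dy": 0, "dz": 0, "rx": 0, "ry": 0, "rz": 0, "jaw": 0.015}, {"dx": 0, "dy": 0, "dz": 0, "rx": 0, "ry": 0, "rz": 0, "jaw": 0.015}, {"dx": 0, "dy": 0, "dz": 0, "rx": 0, "ry": 0, "rz": 0, "jaw": 0.015}, {"dx": 0, "dy": 0, "dz": 0, "rx": 0, "ry": 0, "rz": 0, "jaw": 0.015}]}}

```text
time_s: 26.55
ee_pos: [0.3758, -0.2959, 0.1707]
orientation: [1.992, 2.074, 0.366]
wrist_force: [0.6, 0.1, -0.8]
finger_gap: 0.0255
gripper_force: 36.0
```

Request:
{"method": "play_rows", "body": {"steps": [{"dx": 0, "dy": 0, "dz": 0, "rx": 0, "ry": 0, "rz": 0, "jaw": 0.015}, {"dx": 0, "dy": 0, "dz": 0, "rx": 0, "ry": 0, "rz": 0, "jaw": 0.015}, {"dx": 0, "dy": 0, "dz": 0, "rx": 0, "ry": 0, "rz": 0, "jaw": 0.015}, {"dx": 0, "dy": 0, "dz": 0, "rx": 0, "ry": 0, "rz": 0, "jaw": 0.015}, {"dx": 0, "dy": 0, "dz": 0, "rx": 0, "ry": 0, "rz": 0, "jaw": 0.015}]}}

```text
time_s: 26.97
ee_pos: [0.3758, -0.2959, 0.1707]
orientation: [1.992, 2.074, 0.366]
wrist_force: [0.4, 0.2, -1.3]
finger_gap: 0.0255
gripper_force: 36.0
```

Request:
{"method": "play_rows", "body": {"steps": [{"dx": 0, "dy": 0, "dz": -0.03, "rx": 0, "ry": 0, "rz": 0, "jaw": 0.015}, {"dx": 0, "dy": 0, "dz": -0.06, "rx": 0, "ry": 0, "rz": 0, "jaw": 0.015}, {"dx": 0, "dy": 0, "dz": -0.09, "rx": 0, "ry": 0, "rz": 0, "jaw": 0.015}, {"dx": 0, "dy": 0, "dz": -0.09, "rx": 0, "ry": 0, "rz": 0, "jaw": 0.015}]}}

```text
time_s: 27.3
ee_pos: [0.3455, -0.2992, 0.2599]
orientation: [1.987, 2.069, 0.364]
wrist_force: [0.9, -1.4, -1.1]
finger_gap: 0.0256
gripper_force: 36.1
```

Run:
```python
from h import *
s=st()
plan((.43,-.10,.28,.0))
```

```text
{'time_s': 27.3, 'qpos': [-0.927, 0.0436, 2.1134, 0.3989, 0.8124, -1.2188], 'ee_pos': [0.3455, -0.2992, 0.2599], 'orientation': [1.9868, 2.0689, 0.3635], 'wrist_force': [0.8545, -1.369, -1.0931], 'gripper_force': 36.1082, 'finger_gap': 0.0256}
dx 0.098 dy 0.047 dz 0.006 | rx 0.355 ry 0.004 rz 0.019 | rows 2.8
dx 0.099 dy 0.044 dz -0.010 | rx 0.000 ry 0.000 rz 0.021 | rows 2.6
```

Request:
{"method": "play_rows", "body": {"steps": [{"dx": 0.02, "dy": 0.009, "dz": 0.001, "rx": 0.08, "ry": 0, "rz": 0.004, "jaw": 0.015}, {"dx": 0.04, "dy": 0.019, "dz": 0.002, "rx": 0.16, "ry": 0.001, "rz": 0.008, "jaw": 0.015}, {"dx": 0.06, "dy": 0.028, "dz": 0.004, "rx": 0.24, "ry": 0.002, "rz": 0.012, "jaw": 0.015}, {"dx": 0.08, "dy": 0.038, "dz": 0.005, "rx": 0.32, "ry": 0.003, "rz": 0.016, "jaw": 0.015}, {"dx": 0.098, "dy": 0.047, "dz": 0.006, "rx": 0.355, "ry": 0.004, "rz": 0.019, "jaw": 0.015}]}}

```text
time_s: 27.72
ee_pos: [0.3886, -0.1963, 0.2658]
orientation: [-2.19, -2.24, 0.002]
wrist_force: [0.5, -0.5, -1.6]
finger_gap: 0.0254
gripper_force: 36.1
```

Request:
{"method": "play_rows", "body": {"steps": [{"dx": 0, "dy": 0, "dz": 0, "rx": 0, "ry": 0, "rz": 0, "jaw": 0.015}, {"dx": 0, "dy": 0, "dz": 0, "rx": 0, "ry": 0, "rz": 0, "jaw": 0.015}]}}

```text
time_s: 27.88
ee_pos: [0.3879, -0.1962, 0.265]
orientation: [-2.187, -2.244, -0.002]
wrist_force: [-0.2, -0.3, -1.0]
finger_gap: 0.0259
gripper_force: 36.1
```

Run:
```python
from h import *
s=st()
g=R.from_rotvec([2.636,1.709,0]).apply([0,1,0]); yg=np.arctan2(g[1],g[0]); print('grasp yaw',yg)
plan((.44,-.05,.28,.0),(.46,.20,.28,-.2),(.4837,.399,.26,yg))
```

```text
{'time_s': 27.8833, 'qpos': [-0.4982, 0.0953, 1.9922, 0.0043, 1.0619, -0.526], 'ee_pos': [0.3879, -0.1962, 0.265], 'orientation': [-2.1868, -2.2436, -0.0024], 'wrist_force': [-0.1722, -0.3354, -0.9835], 'gripper_force': 36.1109, 'finger_gap': 0.0259}
grasp yaw -0.42039452300070296
dx 0.145 dy 0.056 dz -0.014 | rx -0.005 ry -0.007 rz 0.026 | rows 3.7
dx 0.125 dy 0.010 dz 0.000 | rx 0.000 ry 0.000 rz 0.100 | rows 3.0
dx 0.125 dy -0.003 dz 0.000 | rx 0.000 ry 0.000 rz 0.100 | rows 3.0
dx 0.100 dy -0.008 dz 0.010 | rx 0.000 ry 0.000 rz 0.110 | rows 2.4
dx 0.098 dy -0.019 dz 0.010 | rx 0.000 ry 0.000 rz 0.110 | rows 2.4
```

Request:
{"method": "play_rows", "body": {"steps": [{"dx": 0.036, "dy": 0.014, "dz": -0.003, "rx": -0.002, "ry": -0.002, "rz": 0.006, "jaw": 0.015}, {"dx": 0.072, "dy": 0.028, "dz": -0.007, "rx": -0.004, "ry": -0.004, "rz": 0.013, "jaw": 0.015}, {"dx": 0.109, "dy": 0.042, "dz": -0.01, "rx": -0.005, "ry": -0.006, "rz": 0.02, "jaw": 0.015}, {"dx": 0.145, "dy": 0.056, "dz": -0.014, "rx": -0.005, "ry": -0.007, "rz": 0.026, "jaw": 0.015}]}}

```text
time_s: 28.22
ee_pos: [0.4395, -0.0505, 0.2798]
orientation: [2.229, 2.214, -0.0]
wrist_force: [0.2, -0.2, -1.4]
finger_gap: 0.0257
gripper_force: 36.2
```

Request:
{"method": "play_rows", "body": {"steps": [{"dx": 0.031, "dy": 0.002, "dz": 0, "rx": 0, "ry": 0, "rz": 0.025, "jaw": 0.015}, {"dx": 0.062, "dy": 0.005, "dz": 0, "rx": 0, "ry": 0, "rz": 0.05, "jaw": 0.015}, {"dx": 0.093, "dy": 0.007, "dz": 0, "rx": 0, "ry": 0, "rz": 0.075, "jaw": 0.015}, {"dx": 0.125, "dy": 0.01, "dz": 0, "rx": 0, "ry": 0, "rz": 0.1, "jaw": 0.015}]}}

```text
time_s: 28.55
ee_pos: [0.4499, 0.0742, 0.2797]
orientation: [2.336, 2.1, -0.0]
wrist_force: [0.6, 0.4, -1.8]
finger_gap: 0.0258
gripper_force: 36.0
```

Request:
{"method": "play_rows", "body": {"steps": [{"dx": 0.031, "dy": 0, "dz": 0, "rx": 0, "ry": 0, "rz": 0.025, "jaw": 0.015}, {"dx": 0.062, "dy": -0.001, "dz": 0, "rx": 0, "ry": 0, "rz": 0.05, "jaw": 0.015}, {"dx": 0.093, "dy": -0.002, "dz": 0, "rx": 0, "ry": 0, "rz": 0.075, "jaw": 0.015}, {"dx": 0.125, "dy": -0.003, "dz": 0, "rx": 0, "ry": 0, "rz": 0.1, "jaw": 0.015}]}}

```text
time_s: 28.88
ee_pos: [0.4603, 0.1987, 0.2796]
orientation: [2.438, 1.981, -0.001]
wrist_force: [0.7, 0.2, -1.0]
finger_gap: 0.0258
gripper_force: 36.1
```

Request:
{"method": "play_rows", "body": {"steps": [{"dx": 0.04, "dy": -0.003, "dz": 0.003, "rx": 0, "ry": 0, "rz": 0.044, "jaw": 0.015}, {"dx": 0.08, "dy": -0.008, "dz": 0.006, "rx": 0, "ry": 0, "rz": 0.088, "jaw": 0.015}, {"dx": 0.12, "dy": -0.015, "dz": 0.012, "rx": 0, "ry": 0, "rz": 0.132, "jaw": 0.015}, {"dx": 0.16, "dy": -0.025, "dz": 0.016, "rx": 0, "ry": 0, "rz": 0.176, "jaw": 0.015}, {"dx": 0.192, "dy": -0.034, "dz": 0.02, "rx": 0, "ry": 0, "rz": 0.22, "jaw": 0.015}]}}

```text
time_s: 29.3
ee_pos: [0.4663, 0.3948, 0.259]
orientation: [-2.641, -1.701, 0.0]
wrist_force: [-0.3, -0.3, -2.2]
finger_gap: 0.0261
gripper_force: 36.1
```

Request:
{"method": "play_rows", "body": {"steps": [{"dx": 0, "dy": 0, "dz": 0, "rx": 0, "ry": 0, "rz": 0, "jaw": 0.015}, {"dx": 0, "dy": 0, "dz": 0, "rx": 0, "ry": 0, "rz": 0, "jaw": 0.015}, {"dx": 0, "dy": 0, "dz": 0, "rx": 0, "ry": 0, "rz": 0, "jaw": 0.015}]}}

```text
time_s: 29.55
ee_pos: [0.466, 0.392, 0.2592]
orientation: [2.638, 1.704, -0.003]
wrist_force: [-0.1, -0.2, -1.1]
finger_gap: 0.0256
gripper_force: 36.2
```

Run:
```python
from h import *
s=st()
plan((.4837,.399,.18,-.42))
```

```text
{'time_s': 29.55, 'qpos': [0.6801, 0.3707, 1.6411, -0.0007, 1.1316, 1.1042], 'ee_pos': [0.466, 0.392, 0.2592], 'orientation': [2.6384, 1.704, -0.0027], 'wrist_force': [-0.1092, -0.1937, -1.1092], 'gripper_force': 36.174, 'finger_gap': 0.0256}
dx 0.014 dy 0.013 dz 0.079 | rx -0.000 ry 0.002 rz -0.004 | rows 2.0
```

Request:
{"method": "play_rows", "body": {"steps": [{"dx": 0.007, "dy": 0.007, "dz": 0.02, "rx": 0, "ry": 0, "rz": -0.004, "jaw": 0.015}, {"dx": 0.014, "dy": 0.013, "dz": 0.05, "rx": 0, "ry": 0.001, "rz": -0.004, "jaw": 0.015}, {"dx": 0.014, "dy": 0.013, "dz": 0.079, "rx": 0, "ry": 0.001, "rz": -0.004, "jaw": 0.015}, {"dx": 0.014, "dy": 0.013, "dz": 0.079, "rx": 0, "ry": 0.001, "rz": -0.004, "jaw": 0.015}, {"dx": 0.014, "dy": 0.013, "dz": 0.079, "rx": 0, "ry": 0.001, "rz": -0.004, "jaw": 0.015}]}}

```text
time_s: 29.97
ee_pos: [0.4832, 0.3983, 0.18]
orientation: [2.637, 1.707, -0.005]
wrist_force: [0.2, 0.3, -1.2]
finger_gap: 0.0255
gripper_force: 36.0
```

Request:
{"method": "play_rows", "body": {"steps": [{"dx": 0, "dy": 0, "dz": 0, "rx": 0, "ry": 0, "rz": 0, "jaw": 0.015}, {"dx": 0, "dy": 0, "dz": 0, "rx": 0, "ry": 0, "rz": 0, "jaw": 0.015}, {"dx": 0, "dy": 0, "dz": 0, "rx": 0, "ry": 0, "rz": 0, "jaw": 0.015}]}}

```text
time_s: 30.22
ee_pos: [0.4846, 0.401, 0.1833]
orientation: [-2.635, -1.709, -0.006]
wrist_force: [1.0, 0.3, -1.6]
finger_gap: 0.0256
gripper_force: 36.0
```

Run:
```python
from h import *
s=st()
plan((.4837,.399,.105,-.42))
```

```text
{'time_s': 30.2167, 'qpos': [0.6724, 0.4825, 1.6584, -0.0, 0.9967, 1.0926], 'ee_pos': [0.4846, 0.401, 0.1833], 'orientation': [-2.6355, -1.7092, -0.0064], 'wrist_force': [1.0361, 0.3363, -1.6252], 'gripper_force': 35.9791, 'finger_gap': 0.0256}
dx -0.003 dy -0.000 dz 0.078 | rx 0.002 ry -0.004 rz -0.000 | rows 1.9
```

Request:
{"method": "play_rows", "body": {"steps": [{"dx": -0.001, "dy": 0, "dz": 0.018, "rx": 0, "ry": 0, "rz": 0, "jaw": 0.015}, {"dx": -0.002, "dy": 0, "dz": 0.035, "rx": 0, "ry": 0, "rz": 0, "jaw": 0.015}, {"dx": -0.002, "dy": 0, "dz": 0.05, "rx": 0, "ry": 0, "rz": 0, "jaw": 0.015}, {"dx": -0.002, "dy": 0, "dz": 0.062, "rx": 0, "ry": 0, "rz": 0, "jaw": 0.015}, {"dx": -0.002, "dy": 0, "dz": 0.07, "rx": 0, "ry": 0, "rz": 0, "jaw": 0.015}]}}

```text
time_s: 30.63
ee_pos: [0.4829, 0.3989, 0.1108]
orientation: [-2.635, -1.71, -0.001]
wrist_force: [1.2, 0.3, -1.8]
finger_gap: 0.0256
gripper_force: 36.2
```

Request:
{"method": "play_rows", "body": {"steps": [{"dx": 0, "dy": 0, "dz": 0.003, "rx": 0, "ry": 0, "rz": 0, "jaw": 0.015}, {"dx": 0, "dy": 0, "dz": 0.006, "rx": 0, "ry": 0, "rz": 0, "jaw": 0.015}, {"dx": 0, "dy": 0, "dz": 0.006, "rx": 0, "ry": 0, "rz": 0, "jaw": 0.015}]}}

```text
time_s: 30.88
ee_pos: [0.483, 0.399, 0.1052]
orientation: [-2.635, -1.71, -0.002]
wrist_force: [-0.2, -0.1, -0.9]
finger_gap: 0.0256
gripper_force: 36.2
```

Request:
{"method": "play_rows", "body": {"steps": [{"dx": 0, "dy": 0, "dz": 0.002, "rx": 0, "ry": 0, "rz": 0, "jaw": 0.015}, {"dx": 0, "dy": 0, "dz": 0.002, "rx": 0, "ry": 0, "rz": 0, "jaw": 0.03}, {"dx": 0, "dy": 0, "dz": 0.002, "rx": 0, "ry": 0, "rz": 0, "jaw": 0.05}, {"dx": 0, "dy": 0, "dz": 0.002, "rx": 0, "ry": 0, "rz": 0, "jaw": 0.07}, {"dx": 0, "dy": 0, "dz": 0.002, "rx": 0, "ry": 0, "rz": 0, "jaw": 0.07}]}}

```text
time_s: 31.3
ee_pos: [0.4831, 0.399, 0.1036]
orientation: [-2.636, -1.71, -0.002]
wrist_force: [0.5, -0.6, 0.4]
finger_gap: 0.0656
gripper_force: 0.0
```

Request:
{"method": "play_rows", "body": {"steps": [{"dx": 0, "dy": 0, "dz": 0, "rx": 0, "ry": 0, "rz": 0, "jaw": 0.07}, {"dx": 0, "dy": 0, "dz": -0.04, "rx": 0, "ry": 0, "rz": 0, "jaw": 0.07}, {"dx": 0, "dy": 0, "dz": -0.08, "rx": 0, "ry": 0, "rz": 0, "jaw": 0.07}, {"dx": 0, "dy": 0, "dz": -0.12, "rx": 0, "ry": 0, "rz": 0, "jaw": 0.07}, {"dx": 0, "dy": 0, "dz": -0.148, "rx": 0, "ry": 0, "rz": 0, "jaw": 0.07}]}}

```text
time_s: 31.72
ee_pos: [0.4836, 0.3994, 0.2549]
orientation: [-2.635, -1.71, -0.007]
wrist_force: [0.8, 0.2, 0.4]
finger_gap: 0.0701
gripper_force: 0.0
```

Request:
{"method": "play_rows", "body": {"steps": [{"dx": 0, "dy": 0, "dz": 0, "rx": 0, "ry": 0, "rz": 0, "jaw": 0.07}, {"dx": 0, "dy": 0, "dz": 0, "rx": 0, "ry": 0, "rz": 0, "jaw": 0.07}, {"dx": 0, "dy": 0, "dz": 0, "rx": 0, "ry": 0, "rz": 0, "jaw": 0.07}]}}

```text
time_s: 31.97
ee_pos: [0.4823, 0.3984, 0.2506]
orientation: [2.636, 1.71, -0.0]
wrist_force: [0.3, -0.5, -0.7]
finger_gap: 0.0697
gripper_force: 0.0
```

Run:
```python
from h import *
st()
d=cam('wrist','w12.png'); im=d['pixels']; old=cv2.imread('pics/w10.png')
def f(im):
    h=cv2.cvtColor(im,cv2.COLOR_BGR2HSV); m=cv2.inRange(h,(5,150,60),(18,255,255)); k,l,s,c=cv2.connectedComponentsWithStats(m)
    for i in range(1,k):
        if s[i,4]>300 and 200<c[i][0]<300:
            y,x=np.where((l==i)&(h[...,2]>150)); print(s[i].tolist(),c[i].round(1)); b=(np.array([x.min(),x.max()]).mean(),np.array([y.min(),y.max()]).mean()); print('bright',x.min(),x.max(),y.min(),y.max()); return b
print('before'); f(old); print('now'); b=f(im); print('top at',pix2w('wrist',*b,.145).round(4))
# carriers on the rail + wheel from the side/top camera
d=cam('top'); h=cv2.cvtColor(d['pixels'],cv2.COLOR_BGR2HSV); m=cv2.inRange(h,(100,120,60),(130,255,255))
for r in(-.10,.02,.14):
    p=np.array([.6289-.0813*(.016+r),.016+r,.231]); u,v=proj('top',p)[0]; print(r,u.round(),v.round(),m[int(v)-7:int(v)+8,int(u)-7:int(u)+8].sum()//255)
cv2.imwrite('pics/t3.png',d['pixels'])
```

```text
{'time_s': 31.9667, 'qpos': [0.6714, 0.4037, 1.6121, -0.0, 1.1259, 1.0913], 'ee_pos': [0.4823, 0.3984, 0.2506], 'orientation': [2.6356, 1.7098, -0.0001], 'wrist_force': [0.2565, -0.4676, -0.6679], 'gripper_force': 0.0, 'finger_gap': 0.0697}
before
[238, 149, 29, 52, 1308] [251.8 175.6]
bright 239 265 168 200
now
[242, 155, 29, 53, 1363] [256.1 182.6]
bright 243 269 176 207
top at [0.4828 0.4    0.145 ]
-0.1 262.0 141.0 9
0.02 226.0 143.0 10
0.14 189.0 146.0 13
```

Run:
```python
from h import *
d=cam('side'); a=cv2.resize(d['pixels'][130:300,140:310],(600,600),interpolation=cv2.INTER_CUBIC); b=cv2.imread('pics/s2.png')
for nm,(x0,x1,y0,y1) in dict(rail=(190,345,90,350),scanner=(195,295,360,540),wheel=(400,550,130,250),black=(325,410,500,570),glue=(70,140,390,540)).items():
    D=np.abs(a[y0:y1,x0:x1].astype(int)-b[y0:y1,x0:x1]).max(2); print(nm,(D>50).mean().round(3))
for n,i in(('s2',b),('now',a)):
    m=cv2.inRange(cv2.cvtColor(i,cv2.COLOR_BGR2HSV),(100,150,60),(125,255,255))[:350,190:345]; k,l,s,c=cv2.connectedComponentsWithStats(m)
    print(n,[(c[j].round(1).tolist(),int(s[j,4])) for j in range(1,k) if s[j,4]>200])
```

```text
rail 0.274
scanner 0.001
wheel 0.002
black 0.062
glue 0.0
s2 []
now []
```

Request:
{"method": "play_rows", "body": {"steps": [{"dx": -0.03, "dy": -0.02, "dz": -0.02, "rx": 0, "ry": 0, "rz": 0, "jaw": 0.07}, {"dx": -0.06, "dy": -0.04, "dz": -0.04, "rx": 0, "ry": 0, "rz": 0, "jaw": 0.07}, {"dx": -0.09, "dy": -0.05, "dz": -0.06, "rx": 0, "ry": 0, "rz": 0, "jaw": 0.07}, {"dx": -0.12, "dy": -0.06, "dz": -0.08, "rx": 0, "ry": 0, "rz": 0, "jaw": 0.07}, {"dx": -0.15, "dy": -0.07, "dz": -0.1, "rx": 0, "ry": 0, "rz": 0, "jaw": 0.07}]}}

```text
time_s: 32.53
ee_pos: [0.356, 0.289, 0.3502]
orientation: [2.635, 1.71, -0.004]
wrist_force: [1.2, -0.5, 1.3]
finger_gap: 0.0702
gripper_force: 0.0
```

Request:
{"method": "play_rows", "body": {"steps": [{"dx": -0.04, "dy": -0.015, "dz": 0, "rx": 0, "ry": 0, "rz": 0, "jaw": 0.07}, {"dx": -0.08, "dy": -0.03, "dz": 0, "rx": 0, "ry": 0, "rz": 0, "jaw": 0.07}, {"dx": -0.12, "dy": -0.04, "dz": 0, "rx": 0, "ry": 0, "rz": 0, "jaw": 0.07}, {"dx": -0.15, "dy": -0.04, "dz": 0, "rx": 0, "ry": 0, "rz": 0, "jaw": 0.07}, {"dx": -0.15, "dy": -0.04, "dz": 0, "rx": 0, "ry": 0, "rz": 0, "jaw": 0.07}]}}

```text
time_s: 32.95
ee_pos: [0.2564, 0.1659, 0.3495]
orientation: [2.636, 1.708, -0.004]
wrist_force: [-0.1, 0.4, -0.3]
finger_gap: 0.07
gripper_force: 0.0
```

Run:
```python
from h import *
st()
d=cam('side'); a=cv2.resize(d['pixels'][130:300,140:310],(600,600),interpolation=cv2.INTER_CUBIC); b=cv2.imread('pics/s2.png')
for nm,(x0,x1,y0,y1) in dict(tabA=(205,235,165,225),discA=(210,260,300,340),tabB=(250,275,130,185),discB=(245,300,250,290),tabC=(288,312,95,150),discC=(275,330,215,250),scanner=(195,295,360,540)).items():
    A=a[y0:y1,x0:x1].astype(int);B=b[y0:y1,x0:x1].astype(int); D=np.abs(A-B).max(2); print(nm,(D>50).mean().round(3),A.mean((0,1)).round(),B.mean((0,1)).round())
```

```text
{'time_s': 32.95, 'qpos': [0.5362, -0.2494, 2.0982, -0.0009, 1.2954, 0.9569], 'ee_pos': [0.2564, 0.1659, 0.3495], 'orientation': [2.6356, 1.7084, -0.0042], 'wrist_force': [-0.1003, 0.351, -0.3104], 'gripper_force': 0.0, 'finger_gap': 0.07}
tabA 0.002 [106.  91.  93.] [103.  89.  91.]
discA 0.0 [ 74.  89. 168.] [ 73.  88. 167.]
tabB 0.0 [115.  98.  96.] [114.  97.  94.]
discB 0.0 [ 95. 111. 162.] [ 94. 110. 161.]
tabC 0.0 [125. 112. 110.] [123. 109. 107.]
discC 0.0 [ 91. 108. 160.] [ 91. 107. 159.]
scanner 0.0 [ 89. 118. 151.] [ 89. 118. 150.]
```

All unchanged; handing in.

```bash
python3 -c "
from cell import ctrl
print(ctrl.close_job())"
```

```text
the job is handed in; nothing more can be done
None
```

I handed the job in at about 33 s of robot time: all three carriers hang on the rail, the counter shows three dots, and after a hold of just over two seconds at the batch label the scanner is back upright in its cradle; the hand-in gave no verdict.

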